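Scan a cast bust from three sides, then recline it in its cradle

ROBOT

A 6-joint arm with a two-finger parallel gripper is mounted at the origin on the work surface. World frame = base frame: x ahead of the robot, y to its left, z up, the work surface at z = 0. Lengths are in m, angles in degrees, forces in N, time in s.
With the tool pointing down it reaches from about 0.425 to 0.95 m from the base axis. Payload 3.5 kg.
Tool frame: the origin (TCP) lies midway between the tips of the shut fingers; the grasp point (between the pads) lies 19 mm behind it; z points along the fingers, y is the line along which they close (so a half turn about z gives the same grasp; the last joint's range is limited). The gripper opens to 85 mm and grips with 20 to 120 N. Pads are 22 mm wide; open, the fingers measure 114 mm over their backs; the gripper's body (76 mm by 85 mm) begins 54 mm behind the grasp point. The pads swing forward as they close: fully open they stand 13 mm farther back than shut.
Start: joints at [-83.251, 16.404, 90.338, -0, 73.258, -8.594], TCP at [0.179, -0.651, 0.231] pointing down, gripper open.
Joint ranges: [-158.93, 158.93], [-51.34, 127.21], [12.03, 142.37], [-87.48, 267.48], [13.55, 161.25], [-162.69, 162.69]. Speed limits (degrees/s): [159.86, 159.86, 180, 180, 180, 180].

INTERFACE

Orientations are given as [roll, pitch, yaw] about the fixed x, y, z axes, in that order (R = Rz(yaw) Ry(pitch) Rx(roll)).
In Python, from workcell import robot gives the robot as it stands. The module is installed in compiled form; this text tells all that it offers.
- The arm moves only by the tool send_rows, never from a script. Its argument "plan" is text: rows parted by semicolons, each of 5 numbers parted by spaces: the shift along the tool's x, y, z in units of 25 mm (1.0 is 25 mm), then the turn about the tool's z in units of 10 degrees (1.0 is 10 degrees), then the opening, from -1 (shut) to 1 (fully open). A call has 1 to 20 rows; each row is the pose to reach, as a shift and turn from the pose commanded when the call began, along the tool's axes at that moment; what a row does not reach only later rows make up. A row lasts 1/8 s, in which the tool goes at most 62.5 mm and 10.7 degrees, less where a joint would pass 70% of its speed; a pose out of reach is approached as far as the arm can. A call with a gripper value outside its range is refused whole. The fingers move at their own pace and stop on an object; "squeeze" is the grip in N (left out, the last holds). Time passes only in rows, so rows that repeat a pose let the fingers close. It gives the time, the measured TCP pose, the force, the opening and the grip force at its end, in the units of the state.
- robot.state(): the state, without advancing time (a new reading comes with each control period).
- robot.grab_frame(name): name is "scene" or "top" or "wrist"; returns the picture (480x640x3 uint8, red, green, blue); there is no depth.
- robot.camera_model(name): a dict with "mtx" (3x3 intrinsics, pixels), "R" (3x3) and "t" (3): a world point X has camera coordinates R X + t. Camera axes: x right, y down, z forward; pixel columns grow to the right and rows downward; lengths in m; the calibration is good to about 2 mm. A picture is of the moment at which its call begins: read the wrist's pose just before it. camera_model takes no time and is no camera call; for the wrist camera it gives the pose at the moment of the call.
- robot.finish_job(): hands the job in; it is judged then, once.
The state is a dict: "time_s": time; "joint_pos": joint angles; "joint_velocities": joint speeds; "joint_torque": joint torques, N m; "tcp_pos": TCP position; "tool_rot": TCP orientation; "contact_force": force on the tool from outside, world axes, zero at the start; "moment": the same for the moment, N m; "grip_width": opening from 0.0 (shut) to 1.0 (fully open); "grip_force": force on a finger pad.
Only numpy, scipy, OpenCV 4.12 (cv2) and the standard library are available. Lean on these libraries where they do the work, as an engineer would, in place of code of your own. Each camera call takes 0.05 s, during which the arm holds its last target. There are 200 camera calls.

TASK

Pick the cast bust off the turntable by the square casting stub on its crown and show it to the 3D scanner: first its left side (green dot), then its face, then its right side (red dot), each placed at the focus point midway between the two red ball tips, square to the scanner with the crown up (so leaned back to suit the scanner's downward look), and held still there for about a second. Then lay it gently, without dropping it, face up in the blue foam cradle with its foot down on the ledge, and let go. Do not touch the scanner, and leave the jar, tin, tool pot and clay block where they stand.

Things in the scene. Friction and masses are not known exactly. Their poses are not given: they have to be found in the camera images.
- bust: Loose pale blue-grey bust, 192 mm tall, 0.35 kg, upright on the turntable. Origin: centre of its underside; z up through the crown, x out of its face (orange goggles), y out of its own left side. Round plinth 68 mm diameter to z = 42; neck 36 mm; head 64 mm wide at z = 104 to 114, white cap to z = 142; then a square casting stub 28 x 28 mm, square to x and y, to z = 192, to hold it by.
- bust_grip (a point): Middle of the casting stub, on the bust's axis 168 mm above its underside: the place to grip. Axes as bust.
- bust_left (a point): Point on the bust's own left side (just above the green dot), at (0, 33, 108) mm in the bust's frame; outward is the bust's +y.
- bust_face (a point): Point on the bust's face, at (33, 0, 108) mm in the bust's frame; outward is the bust's +x.
- bust_right (a point): Point on the bust's own right side (just above the red dot), at (0, -33, 108) mm in the bust's frame; outward is the bust's -y.
- bust_mid (a point): Middle of the head, on the axis, at (0, 0, 108) mm in the bust's frame.
- wheel: Fixed sculptor's turntable (does not turn): wooden disc 150 mm diameter, top 70 mm above its origin, which lies at the centre of its foot on the table.
- scanner: Fixed scanner stand: black disc foot 120 mm diameter, 14 mm high, with an upright 18 mm post to 335 mm. Origin: centre of the foot's underside; local -x is the way the scanner looks (level part).
- scanner_head: Grey head, 110 mm wide (y), 50 deep, 50 high, box from x = 1 to 51 mm. Origin: the lens, mid front face. x points from the focus back into the scanner, 30 degrees above level; z leans 30 degrees from vertical. 6 mm prongs run forward at y = +-80, z = 0 to 18 mm red balls at x = -120. Shown rightly: the side's point at the focus, its outward direction along this x, the bust's z along this z.
- scan_focus (a point): The focus point: midway between the red balls, at (-120, 0, 0) mm in the scanner head's frame, 250 mm above the table.
- cradle: Fixed cradle stand, a plywood foot 160 x 120 x 12 mm carrying the blue foam trough. Origin: centre of its underside on the table; the trough leans up towards local -x, its ledge is at the +x end.
- cradle_trough: Blue foam V trough leaning 40 degrees from upright. Origin: where the bust's underside centre belongs, on the ledge's face, 62 mm up. z: along the trough, upward (as the bust's z); x: out of its open side, 40 degrees up (as the face). V walls (90 degrees) 34.5 mm from the z axis on its -x side, z = 0 to 105, up to x = -7, y = +-41 mm; ledge 12 mm thick, x = -44 to 38, y = +-50.
- glaze_jar: Bystander: glaze jar with yellow label and white cap, 70 mm diameter, 80 mm tall, loose, origin under its centre.
- paint_tin: Bystander: paint tin with blue label, 72 mm diameter, 78 mm tall, loose, origin under its centre.
- tool_pot: Bystander: white pot, 80 mm diameter and 100 mm tall, with brush handles standing up to 207 mm, loose, origin under its centre.
- clay_block: Bystander: dark grey block of clay with a paper label, 150 x 90 x 60 mm (x, y, z), loose, origin under its centre.
Things that resemble listed ones, but are neither listed nor needed, are in the scene too. What is shaped like the bust but pink is not meant.

How it is judged:
By the outcome, as a careful person would: the job done as asked, in the order asked, and still so for the second after the job is handed in, with the robot touching nothing.
It also fails if it takes over 72 s, if anything falls off the work surface, if the arm or the gripper's body presses on something with over 40 N, if the wrist force passes 120 N, or if a joint passes its speed limit or range.

## Working session

There is one attempt and no reset: what is moved stays moved. The work goes in short steps, Python scripts to look and compute and a tool call to move; the robot and the scene stay as the last step left them, time stands still between calls to the robot, and variables do not carry over. Pictures are saved under pics/ and viewed, at most 10 in all, crops included, and the job is handed in when it is done.

Besides the shell and the picture viewer there is one more tool, called after "Request:" by a JSON object that holds its "api" and its "payload". send_rows: Moves the arm, as the interface text tells. Its arguments: {"type":"object","properties":{"plan":{"type":"string"},"squeeze":{"type":"number"}},"required":["plan"]}

```bash
ls; mkdir -p pics; python3 - <<'E'
from workcell import robot
import cv2,numpy as np
s=robot.state()
for k,v in s.items(): print(k,v)
print([a for a in dir(robot) if a[0]!='_'])
for n in("scene","top","wrist"):
    f=robot.grab_frame(n); cv2.imwrite(f"pics/{n}0.png",f[...,::-1])
    m=robot.camera_model(n); print(n,np.round(np.array(m["mtx"]),1).tolist(),np.round(m["R"],3).tolist(),np.round(m["t"],3), np.round(-np.array(m["R"]).T@np.array(m["t"]),3))
E
```

```text
pics
time_s 0.0
joint_pos [-8.32490815e+01  1.64553064e+01  9.04228883e+01  3.74621327e-04
  7.32594469e+01 -8.59405986e+00]
joint_velocities [ 0.04964268 -0.00991932 -0.04304386 -0.01182108  0.04538614  0.06211113]
joint_torque [-3.38397820e-05 -4.05977654e+01 -2.92628145e+01 -9.49890637e-05
  5.81375265e-03  2.01664371e-06]
tcp_pos [ 0.17858025 -0.65026249  0.22992472]
tool_rot [-1.79863957e+02 -2.09226094e-02  1.53448452e+01]
contact_force [-0.34136179 -1.23938276  0.64169168]
moment [ 0.01186497 -0.02477056 -0.01599167]
grip_force 0.0
grip_width 1.0002548348876505
['IKError', 'camera_model', 'finish_job', 'grab_frame', 'state']
scene [[467.0, 0.0, 321.4], [0.0, 467.0, 236.3], [0.0, 0.0, 1.0]] [[-0.545, 0.839, -0.005], [0.708, 0.456, -0.539], [-0.45, -0.298, -0.842]] [ 0.337 -0.334  1.869] [1.261 0.426 1.395]
top [[541.1, 0.0, 319.7], [0.0, 541.1, 245.4], [0.0, 0.0, 1.0]] [[0.006, -1.0, 0.001], [-0.991, -0.006, -0.131], [0.131, -0.001, -0.991]] [-0.017  0.64   1.717] [ 0.41  -0.012  1.786]
wrist [[360.1, 0.0, 315.9], [0.0, 360.1, 232.1], [0.0, 0.0, 1.0]] [[0.264, -0.964, -0.002], [-0.926, -0.255, 0.277], [-0.268, -0.072, -0.961]] [-0.674 -0.036  0.379] [ 0.247 -0.632  0.373]
```

View pics/scene0.png

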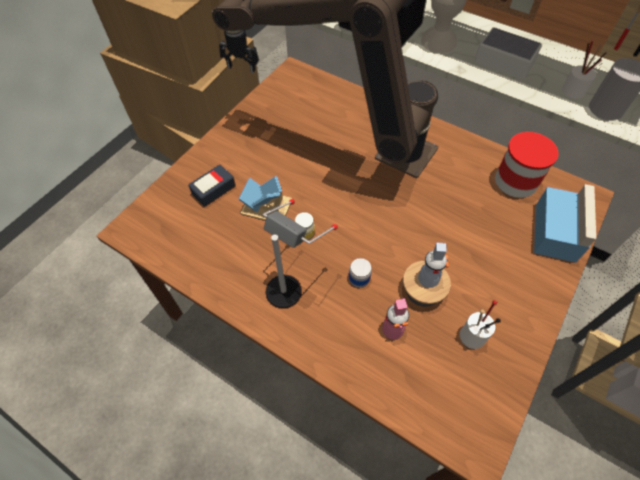

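View pics/top0.png

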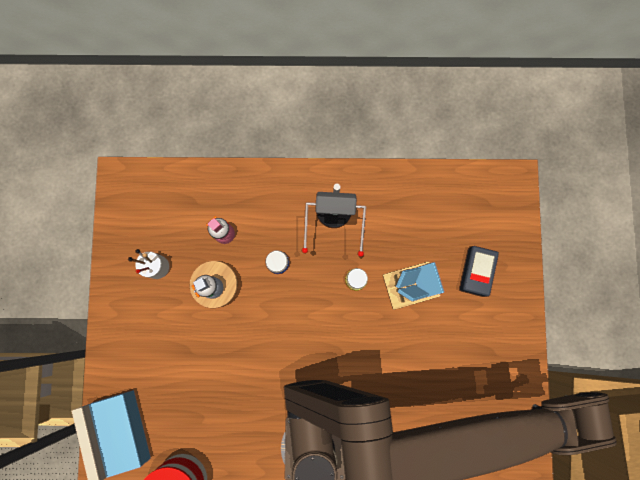

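The scene view shows the grey-blue bust on the wooden disc (~437,262), with the pink decoy at (397,318). The scanner balls are at (292,202) and (335,227), and the cradle is at (262,195). In the top view the bust stub is at (205,285), the disc at (214,284), the balls at (305,250) and (361,254), the cradle at (415,284), the jar at (357,279), the tin at (277,262), the pot at (150,264) and the clay at (480,271).

```bash
cat > h.py <<'E'
import cv2,numpy as np
from workcell import robot
def cam(n):
    m=robot.camera_model(n); return np.array(m["mtx"]),np.array(m["R"]),np.array(m["t"]).ravel()
def ray(c,px):
    K,R,t=c; d=R.T@np.linalg.solve(K,[px[0],px[1],1.]); return -R.T@t,d/np.linalg.norm(d)
def onz(c,px,z):
    o,d=ray(c,px); return o+d*(z-o[2])/d[2]
def proj(c,X):
    K,R,t=c; p=K@(R@np.asarray(X,float)+t); return p[:2]/p[2]
def tri(*cp):
    A=np.zeros((3,3));b=np.zeros(3);L=[]
    for c,p in cp:
        o,d=ray(c,p);M=np.eye(3)-np.outer(d,d);A+=M;b+=M@o;L.append((o,d))
    X=np.linalg.solve(A,b);return X,max(np.linalg.norm(np.cross(X-o,d)) for o,d in L)
def blobs(img,lo,hi,box=None,amin=3):
    h=cv2.cvtColor(img,cv2.COLOR_RGB2HSV_FULL if False else cv2.COLOR_RGB2HSV)
    m=cv2.inRange(h,np.array(lo),np.array(hi))
    if box: q=np.zeros_like(m);x0,y0,x1,y1=box;q[y0:y1,x0:x1]=m[y0:y1,x0:x1];m=q
    n,l,s,c=cv2.connectedComponentsWithStats(m)
    return [(np.round(c[i],1).tolist(),int(s[i,4]),s[i,:4].tolist()) for i in range(1,n) if s[i,4]>=amin]
E
python3 - <<'E'
from h import *
T=cv2.imread("pics/top0.png")[...,::-1].copy();S=cv2.imread("pics/scene0.png")[...,::-1].copy()
print("redS",blobs(S,(0,170,90),(8,255,255),(255,190,350,240)),blobs(S,(172,170,90),(180,255,255),(255,190,350,240)))
print("redT",blobs(T,(0,170,90),(8,255,255),(290,230,380,270)),blobs(T,(172,170,90),(180,255,255),(290,230,380,270)))
def crop(I,x,y,w,h): return cv2.resize(I[y:y+h,x:x+w],(400,300),interpolation=cv2.INTER_CUBIC)
out=np.vstack([np.hstack([crop(T,174,255,80,60),crop(S,395,236,80,60)]),np.hstack([crop(T,375,250,80,60),crop(S,230,166,80,60)])])
cv2.imwrite("pics/c1.png",out[...,::-1])
E
```

```text
redS [([292.5, 200.8], 16, [291, 199, 4, 5]), ([335.0, 225.8], 20, [332, 224, 6, 6])] []
redT [([304.5, 249.9], 28, [302, 248, 6, 5]), ([360.4, 253.5], 32, [358, 251, 6, 6])] []
```

View pics/c1.png

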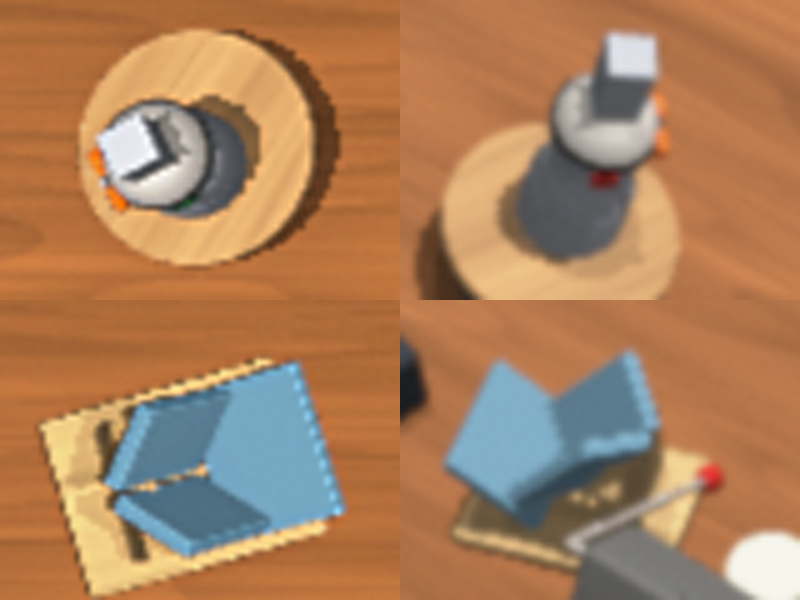

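The bust's face (orange goggles) points image-left and slightly down in the top crop, roughly world yaw 117°, with the green dot at (184,203) and the red dot at (603,180). The cradle's ledge is the large blue face on the right and the V opens that way, so local +x is roughly yaw -74°.

```bash
python3 - <<'E'
from h import *
T=cv2.imread("pics/top0.png")[...,::-1].copy();S=cv2.imread("pics/scene0.png")[...,::-1].copy()
ct,cs=cam("top"),cam("scene")
# balls: left (+y) ball: top(304.5,249.9); scene: match by residual
bs=[(292.5,200.8),(335.0,225.8)];bt=[(304.5,249.9),(360.4,253.5)]
A=tri((ct,bt[0]),(cs,bs[1]));B=tri((ct,bt[1]),(cs,bs[0]));print("balls",A,B)
F=(A[0]+B[0])/2;dy=A[0]-B[0];print("focus",F,"sep",np.linalg.norm(dy),"yaw of scanner x",np.degrees(np.arctan2(-dy[0],dy[1])))
# stub top face
def face(I,box,thr):
    g=I[...,:].min(2);m=np.zeros_like(g);x0,y0,x1,y1=box;m[y0:y1,x0:x1]=(g[y0:y1,x0:x1]>thr)*255
    k=[c for c in cv2.findContours(m,0,1)[0]];c=max(k,key=cv2.contourArea)
    mo=cv2.moments(c);return (mo['m10']/mo['m00'],mo['m01']/mo['m00']),cv2.minAreaRect(c),cv2.contourArea(c)
for thr in(185,200,210): print(thr,face(T,(190,274,212,296),thr),face(S,(510-395+320,238,450,254),thr))
t=face(T,(190,274,212,296),200);s=face(S,(435,238,450,254),200)
X,r=tri((ct,t[0]),(cs,s[0]));print("stub top",X,r)
for n,c,f in(("top",ct,t),("scene",cs,s)):
    p=[onz(c,q,X[2])[:2] for q in cv2.boxPoints(f[1])]
    e=[p[1]-p[0],p[2]-p[1]];print(n,[(np.linalg.norm(v),np.degrees(np.arctan2(v[1],v[0]))%90) for v in e])
# goggles / dots
for n,I,c,b in(("top",T,ct,(185,270,215,305)),("scene",S,cs,(500-395+395-5,245,535,272))):
    print(n,"orange",blobs(I,(8,180,150),(16,255,255),b,2))
print(blobs(S,(3,180,120),(18,255,255),(520,250,532,270),2),blobs(T,(50,120,20),(75,255,255),(195,285,220,305),1),blobs(S,(0,120,60),(6,255,255),(510,265,524,278),2))
# wheel disc plane centre (top view) by wood colour hull
for n,I,c,b in(("top",T,ct,(185,255,245,312)),):
    h=cv2.cvtColor(I,cv2.COLOR_RGB2HSV)
    m=((h[...,0]>=12)&(h[...,0]<=25)&(h[...,2]>150)).astype(np.uint8)*255;q=np.zeros_like(m);q[b[1]:b[3],b[0]:b[2]]=m[b[1]:b[3],b[0]:b[2]]
    k=max(cv2.findContours(q,0,1)[0],key=cv2.contourArea);print("wheel",cv2.minEnclosingCircle(k),onz(c,cv2.minEnclosingCircle(k)[0],.07))
E
```

```text
balls (array([0.59842666, 0.03289604, 0.25135964]), np.float64(0.0027613139948752014)) (array([ 0.58919189, -0.12690194,  0.24868523]), np.float64(0.002952009979272587))
focus [ 0.59380928 -0.04700295  0.25002243] sep 0.1600869384073849 yaw of scanner x -3.3074614710192147
185 ((200.89162561576356, 285.7750410509031), ((201.2073211669922, 286.3658752441406), (18.27233123779297, 12.806248664855957), 38.65980529785156), 101.5) ((440.9056603773585, 246.61320754716982), ((441.0, 246.5), (7.0, 8.0), 90.0), 53.0)
200 ((198.94202898550725, 283.8985507246377), ((199.00003051757812, 284.0000305175781), (8.944271087646484, 8.944271087646484), 63.43495178222656), 69.0) ((440.8819444444444, 246.73958333333334), ((441.0, 246.5), (7.0, 8.0), 90.0), 48.0)
210 ((198.91176470588235, 283.84558823529414), ((199.00003051757812, 284.0000305175781), (8.944271087646484, 8.9442720413208), 63.43495178222656), 68.0) ((440.6517412935323, 246.32338308457707), ((440.5, 246.0), (7.0, 6.0), 0.0), 33.5)
stub top [0.49984293 0.32812686 0.25879927] 0.0012740066514717126
top [(np.float64(0.024940306246611848), np.float64(27.2817235554782)), (np.float64(0.025516989429137688), np.float64(28.200799045439283))]
scene [(np.float64(0.022841404637350272), np.float64(32.80957129744962)), (np.float64(0.023560458395934097), np.float64(24.878541415267904))]
top orange [([192.9, 287.0], 10, [192, 285, 3, 5]), ([196.9, 294.7], 10, [195, 293, 5, 4])]
scene orange []
[] [([211.0, 295.0], 1, [211, 295, 1, 1]), ([209.0, 296.0], 1, [209, 296, 1, 1])] []
wheel ((214.5, 283.0), 40.67257308959961) [0.51465372 0.31964145 0.07      ]
```

Request:
{"api": "send_rows", "payload": {"plan": "13.6 -8.7 -7.6 -8 1;13.6 -8.7 -7.6 -8 1;13.6 -8.7 -7.6 -8 1;13.6 -8.7 -7.6 -8 1;13.6 -8.7 -7.6 -8 1;13.6 -8.7 -7.6 -8 1;13.6 -8.7 -7.6 -8 1;13.6 -8.7 -7.6 -8 1;13.6 -8.7 -7.6 -8 1;13.6 -8.7 -7.6 -8 1"}}

```text
time_s: 1.4
tcp_pos: [0.4484, -0.3515, 0.4202]
tool_rot: [-179.9, -0.1, 95.2]
contact_force: [-0.1, 0.2, -0.8]
grip_width: 0.996
grip_force: 0.0
```

```bash
python3 - <<'E'
from h import *
import json
s=robot.state();print(s["time_s"],s["tcp_pos"],s["tool_rot"],np.round(s["joint_pos"],1))
c=cam("wrist");f=robot.grab_frame("wrist");cv2.imwrite("pics/w1.png",f[...,::-1]);np.savez("w1.npz",K=c[0],R=c[1],t=c[2])
E
```

```text
1.4 [ 0.44842435 -0.35152959  0.42020151] [-1.79927508e+02 -7.50717929e-02  9.52289865e+01] [-48.3  -1.5  90.8  -0.   90.8 -53.5]
```

View pics/w1.png

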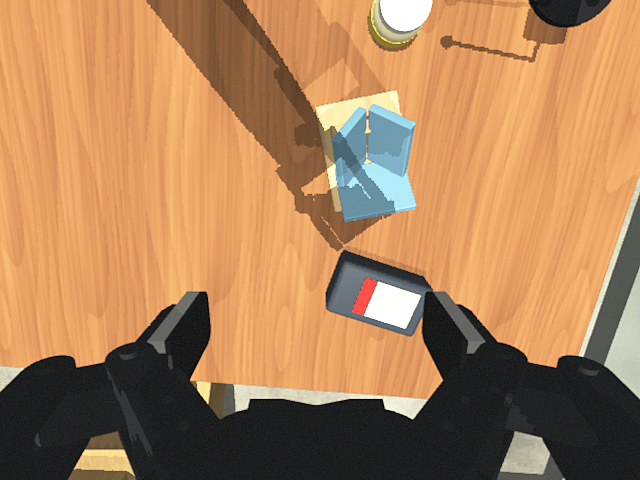

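The wrist view shows the cradle at (370,165): ledge corners at about (345,218) and (415,207), V-wall tops at about (362,108) and (372,105)–(413,123). The clay block is at (378,292) and the jar at (400,15).

```bash
python3 - <<'E'
from h import *
z=np.load("w1.npz");cw=(z["K"],z["R"],z["t"]);ct=cam("top");cs=cam("scene")
W=cv2.imread("pics/w1.png")[...,::-1].copy();T=cv2.imread("pics/top0.png")[...,::-1].copy();S=cv2.imread("pics/scene0.png")[...,::-1].copy()
def poly(I,lo,hi,b,e):
    h=cv2.cvtColor(I,cv2.COLOR_RGB2HSV);m=cv2.inRange(h,np.array(lo),np.array(hi));q=np.zeros_like(m);q[b[1]:b[3],b[0]:b[2]]=m[b[1]:b[3],b[0]:b[2]]
    k=max(cv2.findContours(cv2.morphologyEx(q,3,np.ones((3,3))),0,2)[0],key=cv2.contourArea);return cv2.approxPolyDP(k,e,True)[:,0].tolist()
bl=((95,70,40),(115,255,255))
print("W",poly(W,*bl,(300,90,430,240),2.5));print("T",poly(T,*bl,(380,250,450,312),1.5));print("S",poly(S,*bl,(230,166,300,225),1.5))
h=cv2.cvtColor(W,cv2.COLOR_RGB2HSV)
# foot plate by hue
print("foot T",poly(T,(15,60,100),(28,200,255),(378,255,446,312),1.5))
def crop(I,x,y,w,h): return cv2.resize(I[y:y+h,x:x+w],(400,300),interpolation=cv2.INTER_CUBIC)
cv2.imwrite("pics/c2.png",np.hstack([cv2.resize(W[85:235,290:440],(450,450),interpolation=2),cv2.resize(S[166:231,228:303],(346,300),interpolation=2).copy() if False else cv2.copyMakeBorder(cv2.resize(S[166:231,228:298],(350,325),interpolation=2),0,125,0,0,0)])[...,::-1])
E
```

```text
W [[414, 122], [373, 104], [369, 110], [372, 132], [369, 133], [368, 149], [365, 148], [365, 110], [359, 107], [333, 138], [337, 186], [345, 221], [414, 208], [405, 174]]
T [[434, 263], [403, 271], [396, 285], [398, 291], [411, 300], [442, 292]]
S [[276, 178], [262, 186], [257, 185], [250, 179], [240, 199], [256, 210], [261, 203], [279, 194], [280, 188]]
foot T [[428, 261], [383, 274], [393, 309], [439, 296], [437, 294], [410, 301], [401, 296], [395, 286], [395, 279], [399, 277], [402, 270], [428, 263]]
```

View pics/c2.png

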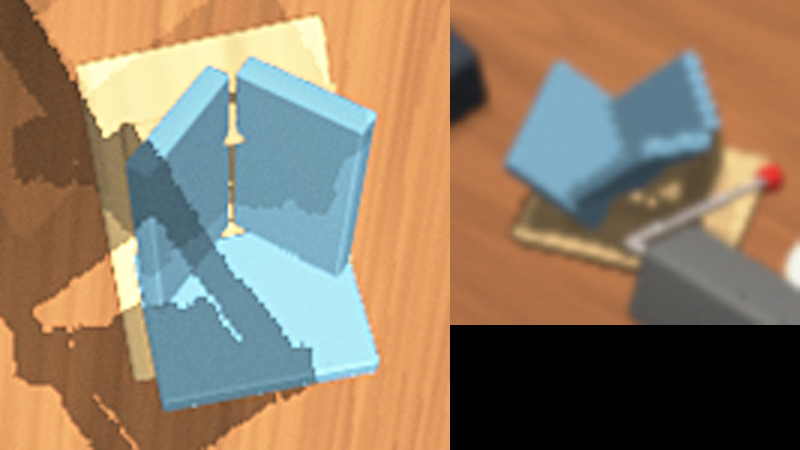

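The left crop shows the cradle from above: ledge outer corners at crop (378,370) and (168,412), right wall top-end corner (368,125), valley top (238,72). The right crop shows the same from the scene camera, V opening away from the camera.

```bash
python3 - <<'E'
from h import *
z=np.load("w1.npz");cw=(z["K"],z["R"],z["t"]);ct=cam("top");cs=cam("scene")
P,r1=tri((cw,(416,208)),(ct,(434.4,262.4)));Q,r2=tri((cw,(345.5,222)),(ct,(443,293)));print(P,r1,Q,r2,np.linalg.norm(P-Q))
d=P-Q;yaw=np.arctan2(-d[0],d[1]);print("trough local x yaw",np.degrees(yaw))
cx=np.array([np.cos(yaw),np.sin(yaw),0]);Z=np.array([0,0,1.])
def fr(yaw):
    cx=np.array([np.cos(yaw),np.sin(yaw),0]);a=np.radians(40)
    return cx*np.cos(a)+Z*np.sin(a), -cx*np.sin(a)+Z*np.cos(a), np.array([-np.sin(yaw),np.cos(yaw),0])
tx,tz,ty=fr(yaw);O=(P+Q)/2-(.038*tx-.012*tz);print("trough origin",O)
for n,p in(("wall+ top",(-.007,.041,.105)),("ledge+",(.038,.05,0)),("wall- top",(-.007,-.041,.105)),("ledge-o",(.038,-.05,-.012))):
    X=O+p[0]*tx+p[1]*ty+p[2]*tz;print(n,X.round(3),"W",proj(cw,X).round(1),"S",proj(cs,X).round(1),"T",proj(ct,X).round(1))
# foot edges at z=.012
for p in((428,261),(383,274),(393,309),(439,296)): print("foot",onz(ct,p,.012).round(4))
E
```

```text
[ 0.58106604 -0.37016278  0.10305351] 0.0015936531597174587 [ 0.48304439 -0.37819946  0.17778926] 0.0011719525612814928 0.1235243440186894
trough local x yaw -85.31286947982676
trough origin [ 0.52904623 -0.33748113  0.12518799]
wall+ top [ 0.564 -0.262  0.201] W [444.6 119.3] S [263.  186.4] T [404.1 264.7]
ledge+ [ 0.581 -0.362  0.15 ] W [427.8 211.4] S [237.9 186.7] T [434.6 260.9]
wall- top [ 0.482 -0.268  0.201] W [359.1 118.4] S [276.1 169.4] T [406.8 292.6]
ledge-o [ 0.482 -0.378  0.14 ] W [342.  215.1] S [252.3 167.9] T [439.8 293.7]
foot [ 0.5951 -0.3702  0.012 ]
foot [ 0.5512 -0.2215  0.012 ]
foot [ 0.4372 -0.2531  0.012 ]
foot [ 0.4803 -0.4039  0.012 ]
```

```bash
python3 - <<'E'
from h import *
z=np.load("w1.npz");cw=(z["K"],z["R"],z["t"]);ct=cam("top");cs=cam("scene")
for p in((316,107.3),(397.3,90.3)): print("footW",onz(cw,p,.012).round(4))
for p in((416,208),(345.5,222)): print("ledgeW",onz(cw,p,.077).round(4))
for p in((434.4,262.4),(443,293)): print("ledgeT",onz(ct,p,.077).round(4))
for p in((240,199),(256,210)): print("ledgeS",p,onz(cs,p,.077).round(4))
yaw=np.radians(-74);a=np.radians(40);Z=np.array([0,0,1.]);c=np.array([np.cos(yaw),np.sin(yaw),0])
tx=c*np.cos(a)+Z*np.sin(a);tz=-c*np.sin(a)+Z*np.cos(a);ty=np.array([-np.sin(yaw),np.cos(yaw),0])
# two-view heights with W+S
for w,s in(((412.7,126.7),(276.,178.)),((369.5,110),(262,186)),((359,107),(257,185))):
    pass
print("walls: W valley top/outer ; T", [onz(cw,p,.142).round(4) for p in((369.5,109),(360,108),(412.7,124),(334,139))],[onz(ct,p,.142).round(4) for p in((403,271),(396,285),(398,291),(411,300))])
E
```

```text
footW [ 0.4391 -0.2519  0.012 ]
footW [ 0.5528 -0.2184  0.012 ]
ledgeW [ 0.5886 -0.3735  0.077 ]
ledgeW [ 0.4942 -0.4021  0.077 ]
ledgeT [ 0.5839 -0.3773  0.077 ]
ledgeT [ 0.4873 -0.4024  0.077 ]
ledgeS (240, 199) [ 0.5812 -0.3673  0.077 ]
ledgeS (256, 210) [ 0.5887 -0.2905  0.077 ]
walls: W valley top/outer ; T [array([ 0.499 , -0.2552,  0.142 ]), array([ 0.4884, -0.2551,  0.142 ]), array([ 0.5493, -0.2665,  0.142 ]), array([ 0.4632, -0.2907,  0.142 ])] [array([ 0.5504, -0.2672,  0.142 ]), array([ 0.5076, -0.2454,  0.142 ]), array([ 0.4895, -0.2512,  0.142 ]), array([ 0.4626, -0.2902,  0.142 ])]
```

Request:
{"api": "send_rows", "payload": {"plan": "26.9 4.5 -1.2 -11.2 1;26.9 4.5 -1.2 -11.2 1;26.9 4.5 -1.2 -11.2 1;26.9 4.5 -1.2 -11.2 1;26.9 4.5 -1.2 -11.2 1;26.9 4.5 -1.2 -11.2 1;26.9 4.5 -1.2 -11.2 1;26.9 4.5 -1.2 -11.2 1;26.9 4.5 -1.2 -11.2 1;26.9 4.5 -1.2 -11.2 1;26.9 4.5 -1.2 -11.2 1;26.9 4.5 -1.2 -11.2 1;26.9 4.5 -1.2 -11.2 1;26.9 4.5 -1.2 -11.2 1"}}

```text
time_s: 3.2
tcp_pos: [0.4988, 0.3272, 0.4514]
tool_rot: [-180.0, -0.0, -152.8]
contact_force: [-0.1, -0.3, 0.5]
grip_width: 1.002
grip_force: 0.0
```

```bash
python3 - <<'E'
from h import *
s=robot.state();print(s["time_s"],s["tcp_pos"],s["tool_rot"],np.round(s["joint_pos"],1))
c=cam("wrist");f=robot.grab_frame("wrist");cv2.imwrite("pics/w2.png",f[...,::-1]);np.savez("w2.npz",K=c[0],R=c[1],t=c[2])
print(proj(c,(.5,.328,.262)),proj(c,(.5,.328,.07)))
for thr in(190,205,220):
    g=f.min(2);m=((g>thr)*255).astype(np.uint8);p=proj(c,(.5,.328,.262)).astype(int);q=np.zeros_like(m);q[max(p[1]-70,0):p[1]+70,p[0]-70:p[0]+70]=m[max(p[1]-70,0):p[1]+70,p[0]-70:p[0]+70]
    k=max(cv2.findContours(q,0,1)[0],key=cv2.contourArea);r=cv2.minAreaRect(k);print(thr,cv2.contourArea(k),r)
    P=[onz(c,x,.262)[:2] for x in cv2.boxPoints(r)];e=[P[1]-P[0],P[2]-P[1]];print(np.mean(P,0),[(np.linalg.norm(v),np.degrees(np.arctan2(v[1],v[0]))%90) for v in e])
E
```

```text
3.2 [0.49876174 0.32724074 0.45138097] [-1.79981979e+02 -4.65181643e-03 -1.52817900e+02] [ 23.5   2.   84.2  -0.   93.8 -93.6]
[315.78331311 207.38382807] [315.85023629 179.30883178]
190 316.0 ((329.60003662109375, 182.70001220703125), (30.410520553588867, 16.546903610229492), 63.43495178222656)
[0.47357539 0.32883217] [(np.float64(0.015061395997759443), np.float64(53.5924875596518)), (np.float64(0.028155689232318076), np.float64(54.517684025113056))]
205 302.5 ((330.00244140625, 182.92196655273438), (30.172189712524414, 16.273426055908203), 65.224853515625)
[0.47358888 0.32925642] [(np.float64(0.014815128508579174), np.float64(51.81426559067472)), (np.float64(0.027948753308049197), np.float64(52.754655492790455))]
220 266.0 ((330.6024475097656, 184.22198486328125), (26.7498836517334, 16.273426055908203), 65.224853515625)
[0.47438124 0.3302864 ] [(np.float64(0.014847434403183205), np.float64(51.87229091981254)), (np.float64(0.02482788849416222), np.float64(52.754651466996705))]
```

View pics/w2.png

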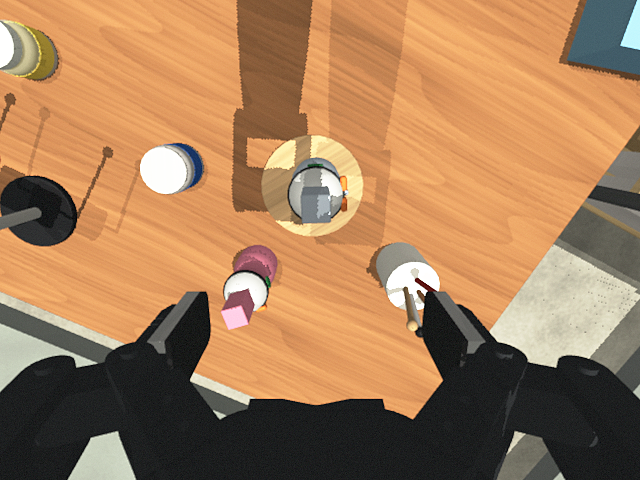

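The wrist view shows the bust below the tool: its stub square is at about (315,207), where predicted, aligned with the fingers and with the goggles to the right at (345,190). The pink decoy is at (240,300) and the pot at (408,280).

Request:
{"api": "send_rows", "payload": {"plan": "-0.1 0 3 0 1;-0.1 0 6 0 1;-0.1 0 8 0 1;-0.1 0 9 0 1;-0.1 0 9.4 0 1;-0.1 0 9.4 0 1;-0.1 0 9.4 0 -1;-0.1 0 9.4 0 -1;-0.1 0 9.4 0 -1;-0.1 0 9.4 0 -1;-0.1 0 9.4 0 -1;-0.1 0 9.4 0 -1", "squeeze": 60}}

```text
time_s: 4.75
tcp_pos: [0.5013, 0.33, 0.2175]
tool_rot: [-180.0, 0.1, -152.7]
contact_force: [0.5, -1.9, 5.4]
grip_width: 0.323
grip_force: 59.4
```

Request:
{"api": "send_rows", "payload": {"plan": "0 0 -1 0 -1;0 0 -3 0 -1;0 0 -5 1 -1;0 0 -7 2 -1;1 -2 -9 3 -1;2 -4 -11 4 -1;3.5 -6.5 -13 5 -1;5 -9 -15 6 -1;6 -11 -15.3 7 -1;6.8 -13.1 -15.3 8 -1;6.8 -13.1 -15.3 9 -1;6.8 -13.1 -15.3 10 -1;6.8 -13.1 -15.3 11 -1;6.8 -13.1 -15.3 12 -1;6.8 -13.1 -15.3 13 -1;6.8 -13.1 -15.3 14 -1;6.8 -13.1 -15.3 15 -1;6.8 -13.1 -15.3 16 -1;6.8 -13.1 -15.3 17 -1;6.8 -13.1 -15.3 18 -1"}}

```text
time_s: 7.25
tcp_pos: [0.5004, -0.0386, 0.5965]
tool_rot: [-179.8, 0.1, 27.1]
contact_force: [-0.3, -0.0, -2.4]
grip_width: 0.32
grip_force: 60.3
```

```bash
python3 - <<'E'
from h import *
s=robot.state();print(s["time_s"],s["tcp_pos"],s["tool_rot"],np.round(s["joint_pos"],1),s["contact_force"],s["grip_width"])
E
```

```text
7.25 [ 0.50035681 -0.03861932  0.59646959] [-1.79780878e+02  1.31823007e-01  2.70547282e+01] [-1.600e+01 -7.200e+00  7.830e+01  1.000e-01  1.091e+02  4.690e+01] [-0.29898348 -0.04053831 -2.37267928] 0.319958178051526
```

Request:
{"api": "send_rows", "payload": {"plan": "2 -3.9 -2 1 -1;2 -3.9 -4 2 -1;2 -3.9 -6 3 -1;2 -3.9 -8 3 -1;2 -3.9 -10 3 -1;2 -3.9 -12 3 -1;2 -3.9 -14 3 -1;2 -3.9 -16 3 -1;2 -3.9 -18 3 -1;2 -3.9 -20 3 -1;2 -3.9 -22 3 -1;2 -3.9 -24 3 -1"}}

```text
time_s: 8.75
tcp_pos: [0.4171, 0.059, 0.9148]
tool_rot: [-179.8, -1.0, -2.7]
contact_force: [-0.9, -0.7, -2.9]
grip_width: 0.323
grip_force: 63.3
```

```bash
python3 - <<'E'
from h import *
s=robot.state();print(s["time_s"],s["tcp_pos"],s["tool_rot"],np.round(s["joint_pos"],1),s["contact_force"],s["grip_width"])
E
```

```text
8.75 [0.41705284 0.05902885 0.91480716] [-179.8246333    -1.04391751   -2.65829613] [ -5.9  15.7  12.    0.5 151.3  87.1] [-0.86838153 -0.73408542 -2.87307266] 0.3225277634043826
```

Request:
{"api": "send_rows", "payload": {"plan": "0 0 -400 0 -1;0 0 -400 0 -1;0 0 -400 0 -1;0 0 -400 0 -1", "squeeze": 100}}

```text
time_s: 9.25
tcp_pos: [0.3325, 0.0473, 0.95]
tool_rot: [-179.7, -1.8, -2.7]
contact_force: [0.5, 0.0, -2.7]
grip_width: 0.314
grip_force: 99.7
```

```bash
python3 - <<'E'
from h import *
s=robot.state();print(s["time_s"],s["tcp_pos"],s["tool_rot"],np.round(s["joint_pos"],1),s["contact_force"],s["grip_width"])
E
```

```text
9.25 [0.33254835 0.04727931 0.9499625 ] [-179.69215278   -1.80745366   -2.66612335] [ -9.8  10.1  12.    1.3 156.1  84.1] [ 0.54983314  0.04527608 -2.72988876] 0.31373182471623556
```

Request:
{"api": "send_rows", "payload": {"plan": "-40 0 -40 0 -1;-40 0 -40 0 -1;-40 0 -40 0 -1;-40 0 -40 0 -1;-40 0 -40 0 -1;-40 0 -40 0 -1"}}

```text
time_s: 10.0
tcp_pos: [0.168, 0.1049, 0.9906]
tool_rot: [179.9, -6.5, -2.7]
contact_force: [0.9, 0.4, -2.2]
grip_width: 0.318
grip_force: 99.9
```

```bash
python3 - <<'E'
from h import *
s=robot.state();print(s["time_s"],s["tcp_pos"],s["tool_rot"],np.round(s["joint_pos"],1),s["contact_force"],s["grip_width"])
E
```

```text
10.0 [0.16797077 0.10485248 0.99056833] [179.86365015  -6.50856719  -2.73736337] [  2.4   0.3  12.   -2.2 161.2  93. ] [ 0.85614505  0.44678247 -2.2225854 ] 0.3180285216359999
```

Request:
{"api": "send_rows", "payload": {"plan": "-40 0 -20 0 -1;-40 0 -20 0 -1;-40 0 -20 0 -1;-40 0 -20 0 -1;-40 0 -20 0 -1;-40 0 -20 0 -1"}}

```text
time_s: 10.75
tcp_pos: [-0.0432, 0.1903, 0.9878]
tool_rot: [-177.3, -8.2, -2.7]
contact_force: [0.4, 0.6, -2.8]
grip_width: 0.315
grip_force: 99.9
```

```bash
python3 - <<'E'
from h import *
s=robot.state();print(s["time_s"],s["tcp_pos"],s["tool_rot"],np.round(s["joint_pos"],1),s["contact_force"],s["grip_width"])
E
```

```text
10.75 [-0.04319786  0.19033093  0.9878169 ] [-177.31319882   -8.21781501   -2.70684042] [ 82.9   1.7  12.1 -25.5 161.2 150.9] [ 0.43189098  0.57618259 -2.78640703] 0.31524654199228835
```

Request:
{"api": "send_rows", "payload": {"plan": "16 2 13 0 -1;16 2 13 0 -1;16 2 13 0 -1;16 2 13 0 -1;16 2 13 0 -1;16 2 13 0 -1;16 2 13 0 -1;16 2 13 0 -1;16 2 13 0 -1;16 2 13 0 -1;16 2 13 0 -1"}}

```text
time_s: 12.12
tcp_pos: [0.3989, 0.1346, 0.7209]
tool_rot: [-177.4, -8.1, -2.7]
contact_force: [-0.8, -0.3, -1.4]
grip_width: 0.316
grip_force: 99.8
```

```bash
python3 - <<'E'
from h import *
s=robot.state();print(s["time_s"],s["tcp_pos"],s["tool_rot"],np.round(s["joint_pos"],1),s["contact_force"],s["grip_width"])
E
```

```text
12.125 [0.39889574 0.1346017  0.72093132] [-177.37451158   -8.06923865   -2.6936434 ] [  3.7 -15.3  71.7   1.9 115.3  97.2] [-0.77309852 -0.31323222 -1.39728361] 0.31648678841294897
```

```bash
cat > kin.py <<'E'
import numpy as np
from scipy.optimize import least_squares
D=[([-83.25,16.455,90.42,0,73.26],(.17858,-.65026,.22992)),([-48.3,-1.5,90.8,0,90.8],(.4484,-.3515,.4202)),([23.5,2,84.2,0,93.8],(.49876,.32724,.45138)),([-16,-7.2,78.3,.1,109.1],(.50036,-.03862,.59647)),([-5.9,15.7,12,.5,151.3],(.41705,.05903,.91481)),([-9.8,10.1,12,1.3,156.1],(.33255,.04728,.94996)),([2.4,.3,12,-2.2,161.2],(.16797,.10485,.99057))]
def fk(q,p):
    H,L1,L2,L3,d,e=p;a=np.radians(q);b=a[1];c=a[1]+a[2];s=c+a[4]
    r=L1*np.sin(b)+L2*np.sin(c)+e*np.cos(c)+L3*np.sin(s);z=H+L1*np.cos(b)+L2*np.cos(c)-e*np.sin(c)+L3*np.cos(s)
    return np.array([r*np.cos(a[0])-d*np.sin(a[0]),r*np.sin(a[0])+d*np.cos(a[0]),z])
s=least_squares(lambda p:np.ravel([fk(q,p)-np.array(x) for q,x in D]),[.3,.45,.4,.25,.1,0])
P=s.x
if __name__=="__main__":
    print("H L1 L2 L3 d e",P.round(4),"max res",abs(s.fun).max())
    for q2 in(30,40,50,60,70):
        x=fk([0,q2,12,0,180-12-q2],P);print(q2,"down max r,z",x.round(3),"tilt30",fk([0,q2,12,0,150-12-q2],P).round(3))
E
python3 kin.py
```

```text
H L1 L2 L3 d e [0.2362 0.4435 0.5724 0.2456 0.1009 0.0206] max res 0.0031848525721744486
30 down max r,z [0.62  0.101 0.786] tilt30 [0.743 0.101 0.819]
40 down max r,z [0.749 0.101 0.667] tilt30 [0.872 0.101 0.699]
50 down max r,z [0.855 0.101 0.526] tilt30 [0.978 0.101 0.559]
60 down max r,z [0.935 0.101 0.37 ] tilt30 [1.058 0.101 0.403]
70 down max r,z [0.986 0.101 0.202] tilt30 [1.109 0.101 0.234]
```

Request:
{"api": "send_rows", "payload": {"plan": "11.8 6.2 1.4 0 -1;11.8 6.2 1.4 0 -1;11.8 6.2 1.4 0 -1;11.8 6.2 1.4 0 -1;11.8 6.2 1.4 0 -1;11.8 6.2 1.4 0 -1;31.4 9.1 4 0 -1;31.4 9.1 4 0 -1;31.4 9.1 4 0 -1;31.4 9.1 4 0 -1"}}

```text
time_s: 13.38
tcp_pos: [0.8192, -0.0651, 0.6426]
tool_rot: [-177.4, -9.9, -2.7]
contact_force: [-0.7, 0.1, -1.8]
grip_width: 0.314
grip_force: 100.0
```

```bash
cat > st.py <<'E'
from workcell import robot
import numpy as np
from scipy.spatial.transform import Rotation as Ro
s=robot.state();R=Ro.from_euler('xyz',s["tool_rot"],degrees=True).as_matrix()
z=R[:,2]
print("t",round(s["time_s"],2),"tcp",np.round(s["tcp_pos"],4),"rot",np.round(s["tool_rot"],1),"q",np.round(s["joint_pos"],1),"w",round(s["grip_width"],3),"F",np.round(s["contact_force"],1))
print("x",R[:,0].round(3),"y",R[:,1].round(3),"z",z.round(3),"tilt",round(np.degrees(np.arccos(-z[2])),1),"az",round(np.degrees(np.arctan2(z[1],z[0])),1))
E
python3 st.py
```

```text
t 13.38 tcp [ 0.8192 -0.0651  0.6426] rot [-177.4   -9.9   -2.7] q [-12.9  42.1  12.    4.8 116.5  82.1] w 0.314 F [-0.7  0.1 -1.8]
x [ 0.984 -0.047  0.172] y [-0.039 -0.998 -0.045] z [ 0.174  0.038 -0.984] tilt 10.3 az 12.2
```

Request:
{"api": "send_rows", "payload": {"plan": "3.2 0.3 -2.3 0 -1;3.2 0.3 -2.3 0 -1"}}

```text
time_s: 13.62
tcp_pos: [0.8174, -0.0711, 0.6571]
tool_rot: [-177.4, -12.1, -2.9]
contact_force: [-1.4, 0.3, -1.7]
grip_width: 0.316
grip_force: 100.0
```

Request:
{"api": "send_rows", "payload": {"plan": "3.2 0.3 -2.3 0 -1"}}

```text
time_s: 13.75
tcp_pos: [0.8185, -0.075, 0.6664]
tool_rot: [-177.5, -14.0, -2.9]
contact_force: [0.1, -0.6, -2.9]
grip_width: 0.318
grip_force: 100.0
```

Request:
{"api": "send_rows", "payload": {"plan": "3.2 0.3 -2.3 0 -1"}}

```text
time_s: 13.88
tcp_pos: [0.8184, -0.0792, 0.6766]
tool_rot: [-177.5, -15.8, -3.0]
contact_force: [0.9, 0.8, -2.6]
grip_width: 0.316
grip_force: 100.0
```

```bash
python3 st.py
```

```text
t 13.88 tcp [ 0.8184 -0.0792  0.6766] rot [-177.5  -15.8   -3. ] q [-14.3  40.   12.    6.  112.8  81.5] w 0.316 F [ 0.9  0.8 -2.6]
x [ 0.961 -0.051  0.273] y [-0.041 -0.998 -0.042] z [ 0.274  0.029 -0.961] tilt 16.0 az 6.1
```

Request:
{"api": "send_rows", "payload": {"plan": "3.5 0.6 -1.9 0 -1"}}

```text
time_s: 14.0
tcp_pos: [0.8223, -0.0871, 0.6822]
tool_rot: [-177.5, -17.7, -3.1]
contact_force: [0.2, 0.4, -3.0]
grip_width: 0.32
grip_force: 100.0
```

Request:
{"api": "send_rows", "payload": {"plan": "3.5 0.6 -1.8 0 -1"}}

```text
time_s: 14.12
tcp_pos: [0.8268, -0.0955, 0.6865]
tool_rot: [-177.6, -19.4, -3.2]
contact_force: [1.1, -0.4, -1.6]
grip_width: 0.317
grip_force: 100.0
```

Request:
{"api": "send_rows", "payload": {"plan": "3.6 0.6 -1.6 0 -1"}}

```text
time_s: 14.25
tcp_pos: [0.8319, -0.1029, 0.6908]
tool_rot: [-177.6, -21.3, -3.3]
contact_force: [0.4, -0.2, -2.1]
grip_width: 0.316
grip_force: 100.0
```

Request:
{"api": "send_rows", "payload": {"plan": "3.7 0.6 -1.5 0 -1"}}

```text
time_s: 14.38
tcp_pos: [0.8371, -0.1096, 0.6954]
tool_rot: [-177.7, -23.1, -3.4]
contact_force: [-1.1, -0.3, -3.0]
grip_width: 0.317
grip_force: 100.0
```

Request:
{"api": "send_rows", "payload": {"plan": "3.7 0.6 -1.4 0 -1"}}

```text
time_s: 14.5
tcp_pos: [0.8419, -0.116, 0.7008]
tool_rot: [-177.8, -25.0, -3.5]
contact_force: [-0.6, 0.2, -3.0]
grip_width: 0.316
grip_force: 100.0
```

```bash
python3 st.py
```

```text
t 14.5 tcp [ 0.8419 -0.116   0.7008] rot [-177.8  -25.    -3.5] q [-17.   39.2  12.    8.1 104.7  79.7] w 0.316 F [-0.6  0.2 -3. ]
x [ 0.904 -0.055  0.423] y [-0.044 -0.998 -0.035] z [ 0.425  0.013 -0.905] tilt 25.1 az 1.7
```

Request:
{"api": "send_rows", "payload": {"plan": "3.4 1.6 -1.2 0 -1"}}

```text
time_s: 14.62
tcp_pos: [0.8445, -0.1364, 0.7055]
tool_rot: [-177.9, -26.9, -3.4]
contact_force: [0.2, -0.1, -2.5]
grip_width: 0.319
grip_force: 100.0
```

Request:
{"api": "send_rows", "payload": {"plan": "3.5 1.4 -1.2 0 -1"}}

```text
time_s: 14.75
tcp_pos: [0.8468, -0.1562, 0.7101]
tool_rot: [-178.1, -28.7, -3.7]
contact_force: [-1.1, 0.3, -2.7]
grip_width: 0.315
grip_force: 100.0
```

Request:
{"api": "send_rows", "payload": {"plan": "3.5 1 -1.2 0 -1"}}

```text
time_s: 14.88
tcp_pos: [0.8487, -0.1674, 0.7171]
tool_rot: [-178.3, -30.6, -3.8]
contact_force: [0.2, -1.2, -3.4]
grip_width: 0.313
grip_force: 100.0
```

```bash
python3 st.py
```

```text
t 14.88 tcp [ 0.8487 -0.1674  0.7171] rot [-178.3  -30.6   -3.8] q [-20.8  38.7  12.1  10.4 100.   77. ] w 0.313 F [ 0.2 -1.2 -3.4]
x [ 0.859 -0.057  0.508] y [-0.051 -0.998 -0.026] z [ 0.509 -0.003 -0.861] tilt 30.6 az -0.4
```

Request:
{"api": "send_rows", "payload": {"plan": "-19.8 -3.8 0.9 0 -1;-19.8 -3.8 0.9 0 -1;-19.8 -3.8 0.9 0 -1;-19.8 -3.8 0.9 0 -1;-19.8 -3.8 0.9 0 -1;-19.8 -3.8 0.9 0 -1;-19.8 -3.8 0.9 0 -1;-19.8 -3.8 0.9 0 -1;-19.8 -3.8 0.9 0 -1;-19.9 -3.8 3 0 -1;-19.9 -3.8 5 0 -1;-19.9 -3.8 7 0 -1;-19.9 -3.8 8.5 0 -1;-19.9 -3.8 9.3 0 -1;-19.9 -3.8 9.3 0 -1;-19.9 -3.8 9.3 0 -1"}}

```text
time_s: 16.88
tcp_pos: [0.544, -0.0435, 0.2689]
tool_rot: [-178.3, -30.7, -3.7]
contact_force: [0.3, -0.2, -1.9]
grip_width: 0.317
grip_force: 100.0
```

```bash
python3 st.py; python3 - <<'E'
from h import *
out=[]
for n in("top","scene"):
    f=robot.grab_frame(n);cv2.imwrite(f"pics/{n}1.png",f[...,::-1]);c=cam(n);p=proj(c,(.5938,-.047,.25)).astype(int)
    x,y=p[0]-50,p[1]-50;out.append(cv2.resize(f[y:y+100,x:x+100],(400,400),interpolation=2));print(n,p)
cv2.imwrite("pics/c3.png",np.hstack(out)[...,::-1])
E
```

```text
t 16.88 tcp [ 0.544  -0.0435  0.2689] rot [-178.3  -30.7   -3.7] q [-19.8 -18.2 124.2  13.8  45.5  66.3] w 0.317 F [ 0.3 -0.2 -1.9]
x [ 0.858 -0.055  0.51 ] y [-0.049 -0.998 -0.026] z [ 0.511 -0.003 -0.86 ] tilt 30.7 az -0.4
top [331 252]
scene [312 212]
```

View pics/c3.png

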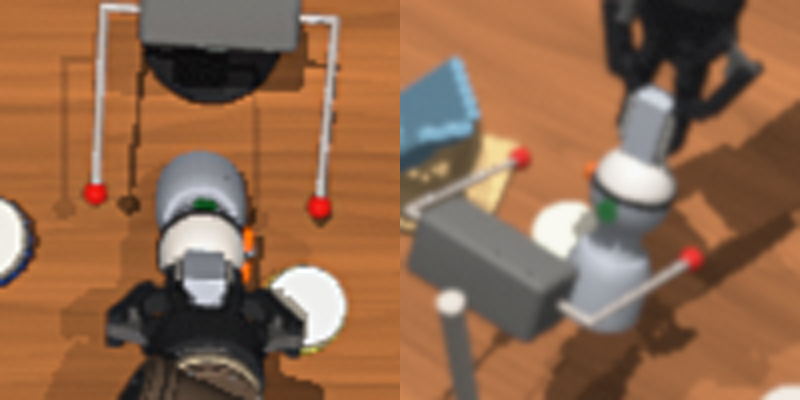

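Both crops show the bust between the balls with its green dot towards the scanner (top crop (204,205), scene crop (607,211)), leaning back, and nothing touching.

```bash
cat > dot.py <<'E'
from h import *
import sys
n,side=sys.argv[1],sys.argv[2]
rng={"g":((45,90,20),(80,255,255)),"r":((0,150,40),(7,255,255)),"o":((7,150,100),(18,255,255))}[side]
F=np.array([.5938,-.0470,.25]);P=[]
for v in("top","scene"):
    f=cv2.imread(f"pics/{v}{n}.png")[...,::-1].copy();c=cam(v);p=proj(c,F);b=[int(p[0]-22),int(p[1]-22),int(p[0]+22),int(p[1]+22)]
    B=blobs(f,*rng,b,3);print(v,B);P.append((c,max(B,key=lambda x:x[1])[0]))
X,r=tri(*P);print("X",X.round(4),"res",round(r,4),"minus focus",(X-F).round(4))
E
python3 dot.py 1 g
```

```text
top [([331.9, 252.9], 15, [329, 252, 6, 3])]
scene [([313.4, 214.1], 17, [312, 212, 4, 5])]
X [ 0.5919 -0.0467  0.2423] res 0.0016 minus focus [-0.0019  0.0003 -0.0077]
```

Request:
{"api": "send_rows", "payload": {"plan": "0 0.1 0.1 0 -1;0 0.1 0.1 0 -1;0 0.1 0.1 0 -1;0 0.1 0.1 0 -1;0 0.1 0.1 0 -1;0 0.1 0.1 0 -1;0 0.1 0.1 0 -1;0 0.1 0.1 0 -1;0 0.1 0.1 0 -1;0 0.1 0.1 0 -1;0 0.1 0.1 0 -1;0 0.1 0.1 0 -1"}}

```text
time_s: 18.48
tcp_pos: [0.5448, -0.0456, 0.265]
tool_rot: [-178.3, -30.5, -3.7]
contact_force: [-0.1, 0.2, -2.6]
grip_width: 0.316
grip_force: 100.0
```

Request:
{"api": "send_rows", "payload": {"plan": "0 0 0 -1 -1;0 0 0 -2 -1;0 0 0 -3 -1;0 0 0 -4 -1;0 0 0 -5 -1;0 0 0 -6 -1;0 0 0 -7 -1;0 0 0 -8 -1;0 0 0 -9 -1;0 0 0 -9 -1;0 0 0 -9 -1"}}

```text
time_s: 19.85
tcp_pos: [0.5448, -0.0456, 0.265]
tool_rot: [149.5, -1.6, 87.1]
contact_force: [0.8, 0.3, -2.7]
grip_width: 0.316
grip_force: 100.1
```

```bash
python3 st.py; python3 - <<'E'
from h import *
for n in("top","scene"):
    f=robot.grab_frame(n);cv2.imwrite(f"pics/{n}2.png",f[...,::-1])
E
python3 dot.py 2 o
```

```text
t 19.85 tcp [ 0.5448 -0.0456  0.265 ] rot [149.5  -1.6  87.1] q [-20.  -17.7 124.2  14.   45.3 -24.1] w 0.316 F [ 0.8  0.3 -2.7]
x [0.051 0.998 0.028] y [ 0.86  -0.058  0.508] z [ 0.508 -0.002 -0.861] tilt 30.5 az -0.3
top [([328.9, 247.5], 1094, [309, 230, 44, 44]), ([328.5, 254.0], 16, [326, 253, 6, 3]), ([337.0, 254.4], 15, [335, 253, 5, 4])]
scene [([301.2, 200.3], 486, [290, 190, 29, 28]), ([331.9, 199.6], 39, [330, 191, 4, 16]), ([329.7, 219.3], 86, [323, 208, 11, 21]), ([316.8, 213.5], 12, [315, 212, 5, 4]), ([332.0, 232.5], 4, [331, 232, 3, 2])]
X [ 0.6075 -0.0533  0.3217] res 0.0179 minus focus [ 0.0137 -0.0063  0.0717]
```

```bash
python3 - <<'E'
from h import *
ct,cs=cam("top"),cam("scene")
print(proj(ct,(.5938,-.047,.25)),proj(cs,(.5938,-.047,.25)))
for p in((328.5,254),(337,254.4)): print(p,tri((ct,p),(cs,(316.8,213.5))), onz(ct,p,.25))
out=[]
for n,c in(("top",ct),("scene",cs)):
    f=cv2.imread(f"pics/{n}2.png");p=proj(c,(.5938,-.047,.25)).astype(int);x,y=p[0]-30,p[1]-30;out.append(cv2.resize(f[y:y+60,x:x+60],(400,400),interpolation=2))
cv2.imwrite("pics/c4.png",np.hstack(out))
E
```

```text
[331.58464918 252.1840202 ] [312.39954936 212.96329941]
(328.5, 254) (array([ 0.58795969, -0.03686918,  0.24829125]), np.float64(0.0015548070150562933)) [ 0.58851817 -0.03820259  0.25      ]
(337, 254.4) (array([ 0.58370722, -0.05236397,  0.23370511]), np.float64(0.012051093856173593)) [ 0.58752177 -0.06249483  0.25      ]
```

View pics/c4.png

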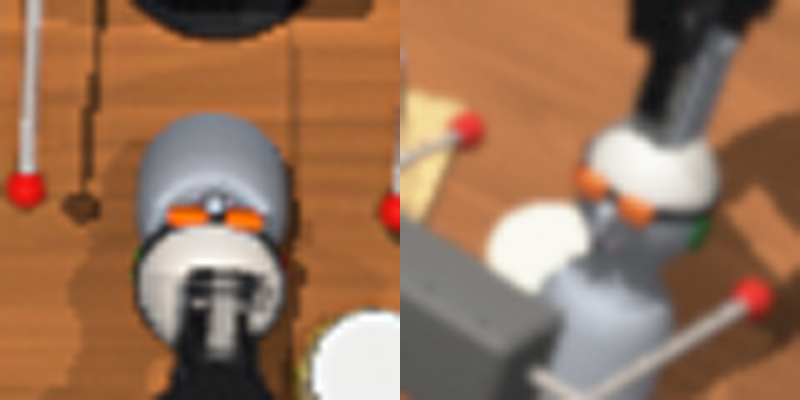

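The face crop shows both goggles towards the scanner (top crop (187,216) and (245,218)) about midway between the balls at (26,188) and (395,210), roughly 2 mm to the right. I'll correct that, hold, then turn to the right side.

Request:
{"api": "send_rows", "payload": {"plan": "0.1 0.1 0 0 -1;0.1 0.1 0 0 -1;0.1 0.1 0 0 -1;0.1 0.1 0 0 -1;0.1 0.1 0 0 -1;0.1 0.1 0 0 -1;0.1 0.1 0 0 -1;0.1 0.1 0 0 -1;0.1 0.1 0 0 -1;0.1 0.1 0 0 -1;0.1 0.1 0 0 -1;0.1 0.1 0 0 -1"}}

```text
time_s: 21.45
tcp_pos: [0.5471, -0.0432, 0.2663]
tool_rot: [149.5, -1.5, 87.2]
contact_force: [-0.1, 0.3, -2.7]
grip_width: 0.314
grip_force: 100.1
```

Request:
{"api": "send_rows", "payload": {"plan": "0 0 0 -1 -1;0 0 0 -2 -1;0 0 0 -3 -1;0 0 0 -4 -1;0 0 0 -5 -1;0 0 0 -6 -1;0 0 0 -7 -1;0 0 0 -8 -1;0 0 0 -9 -1;0 0 0 -9 -1;0 0 0 -9 -1"}}

```text
time_s: 22.82
tcp_pos: [0.5471, -0.0432, 0.2663]
tool_rot: [178.2, 30.5, 176.1]
contact_force: [0.2, -0.7, -2.6]
grip_width: 0.315
grip_force: 100.0
```

```bash
python3 st.py; python3 - <<'E'
from h import *
for n in("top","scene"):
    f=robot.grab_frame(n);cv2.imwrite(f"pics/{n}3.png",f[...,::-1])
E
python3 dot.py 3 r
```

```text
t 22.82 tcp [ 0.5471 -0.0432  0.2663] rot [178.2  30.5 176.1] q [ -19.6  -17.5  123.9   13.7   45.3 -113.5] w 0.315 F [ 0.2 -0.7 -2.6]
x [-0.86   0.058 -0.508] y [0.051 0.998 0.028] z [ 0.508 -0.002 -0.861] tilt 30.6 az -0.2
top [([332.0, 251.5], 12, [330, 250, 5, 4])]
scene [([292.2, 200.9], 19, [290, 199, 5, 5]), ([312.7, 215.0], 18, [311, 213, 4, 5]), ([332.3, 224.8], 6, [331, 224, 3, 3])]
X [ 0.6059 -0.0722  0.3031] res 0.0301 minus focus [ 0.0121 -0.0252  0.0531]
```

Request:
{"api": "send_rows", "payload": {"plan": "0 0 0 0 -1;0 0 0 0 -1;0 0 0 0 -1;0 0 0 0 -1;0 0 0 0 -1;0 0 0 0 -1;0 0 0 0 -1;0 0 0 0 -1;0 0 0 0 -1;0 0 0 0 -1"}}

```text
time_s: 24.18
tcp_pos: [0.5471, -0.0432, 0.2663]
tool_rot: [178.3, 30.5, 176.3]
contact_force: [0.9, 0.6, -2.7]
grip_width: 0.319
grip_force: 100.0
```

```bash
cat > sim.py <<'E'
import numpy as np
from scipy.optimize import least_squares
from scipy.spatial.transform import Rotation as Ro
from kin import P
H,L1,L2,L3,d,e=P
lo=np.array([-158.93,-51.34,12.03,-87.48,13.55,-162.69]);hi=np.array([158.93,127.21,142.37,267.48,161.25,162.69])
vm=np.array([159.86,159.86,180,180,180,180])*.7/8
ry=lambda a:Ro.from_euler('y',a,degrees=True);rz=lambda a:Ro.from_euler('z',a,degrees=True)
def fk(q):
    A=ry(q[1]);B=ry(q[1]+q[2]);R=rz(q[0])*B*rz(q[3])*ry(q[4])*rz(q[5]+90)
    p=rz(q[0]).apply([0,d,H]+A.apply([0,0,L1])+B.apply([e,0,L2]))+R.apply([0,0,L3]);return p,R
K=.28
def ik(q0,p,R,k):
    f=lambda q:np.r_[fk(q)[0]-p,np.sqrt(k)*(fk(q)[1]*R.inv()).as_rotvec()]
    return least_squares(f,np.clip(q0,lo+1e-3,hi-1e-3),bounds=(lo,hi),x_scale=1.0).x
def row(q,pt,Rt,k=None):
    p,R=fk(q);dp=pt-p;n=np.linalg.norm(dp);w=(Rt*R.inv()).as_rotvec();a=np.degrees(np.linalg.norm(w))
    s=min(1,.0625/max(n,1e-9),10.7/max(a,1e-9)) ;s1=min(1,.0625/max(n,1e-9));s2=min(1,10.7/max(a,1e-9))
    q2=ik(q,p+dp*s1,Ro.from_rotvec(w*s2)*R,k or K);m=min(1,(vm/np.maximum(abs(q2-q),1e-9)).min());return q+(q2-q)*m
def call(q,u,n=1,turn=0,k=None):
    p,R=fk(q);pt=p+R.apply(np.array(u)*.025);Rt=R*rz(turn*10)
    for _ in range(n): q=row(q,pt,Rt,k)
    return q
def info(q):
    p,R=fk(q);z=R.as_matrix()[:,2];return "p",p.round(3),"z",z.round(3),"tilt",round(np.degrees(np.arccos(-z[2])),1),"q",np.round(q,1)
if __name__=="__main__":
    print(info(np.array([-19.6,-17.5,123.9,13.7,45.3,-113.5])))
    for k in(.05,.1,.2,.28,.4):
        q=np.array([-12.9,42.1,12.03,4.8,116.5,82.1]);q=call(q,(3.2,.3,-2.3),2,k=k);a=info(q)[5];q=call(q,(3.2,.3,-2.3),1,k=k);b=info(q)[5];q=call(q,(3.2,.3,-2.3),1,k=k);print(k,a,b,info(q))
    from h import *
    c=cam("scene")
    for y in(-.75,-.9): print([ (h,proj(c,(.1,y,h)).round()) for h in(-.2,0,.2,.4,.6)])
E
python3 sim.py; python3 st.py
```

```text
('p', array([ 0.545, -0.043,  0.266]), 'z', array([ 0.508, -0.002, -0.861]), 'tilt', np.float64(30.6), 'q', array([ -19.6,  -17.5,  123.9,   13.7,   45.3, -113.5]))
0.05 22.2 29.9 ('p', array([ 0.868, -0.086,  0.75 ]), 'z', array([ 0.606, -0.   , -0.795]), 'tilt', np.float64(37.3), 'q', array([-14.8,  37.4,  12. ,   8.9,  94.1,  82. ]))
0.1 17.2 22.4 ('p', array([ 0.847, -0.083,  0.714]), 'z', array([ 0.464,  0.013, -0.886]), 'tilt', np.float64(27.7), 'q', array([-14.5,  38.5,  12. ,   7.6, 102.7,  81.9]))
0.2 13.9 17.0 ('p', array([ 0.829, -0.08 ,  0.688]), 'z', array([ 0.343,  0.024, -0.939]), 'tilt', np.float64(20.1), 'q', array([-14.3,  39.5,  12. ,   6.6, 109.1,  81.7]))
0.28 12.9 15.2 ('p', array([ 0.823, -0.079,  0.679]), 'z', array([ 0.3  ,  0.027, -0.953]), 'tilt', np.float64(17.5), 'q', array([-14.2,  39.9,  12. ,   6.2, 111.4,  81.6]))
0.4 12.1 13.8 ('p', array([ 0.818, -0.078,  0.672]), 'z', array([ 0.265,  0.03 , -0.964]), 'tilt', np.float64(15.5), 'q', array([-14.1,  40.2,  12. ,   5.9, 113.1,  81.5]))
[(-0.2, array([249., 131.])), (0, array([242.,  98.])), (0.2, array([235.,  59.])), (0.4, array([226.,  12.])), (0.6, array([216., -45.]))]
[(-0.2, array([224., 119.])), (0, array([216.,  86.])), (0.2, array([206.,  46.])), (0.4, array([195.,  -0.])), (0.6, array([181., -57.]))]
t 24.18 tcp [ 0.5471 -0.0432  0.2663] rot [178.3  30.5 176.3] q [ -19.6  -17.5  123.9   13.7   45.3 -113.6] w 0.319 F [ 0.9  0.6 -2.7]
x [-0.86   0.055 -0.508] y [0.049 0.998 0.026] z [ 0.508 -0.002 -0.861] tilt 30.6 az -0.3
```

```bash
cat > plan.py <<'E'
from sim import *
import sim
sim.K=.36
q=np.array([-19.6,-17.5,123.9,13.7,45.3,-113.6]);p0,R0=fk(q)
Rt=R0*rz(180)
def goto(q,pts,Rn):
    w=0
    for a in pts:
        for _ in range(40):
            q=row(q,np.array(a),Rn)
            if np.linalg.norm(fk(q)[0]-a)<.004 and np.degrees((Rn*fk(q)[1].inv()).magnitude())<1: break
        else: w+=np.linalg.norm(fk(q)[0]-a)
    return q,w
# turn progressively
q1,_=goto(q,[p0-.2*R0.as_matrix()[:,2]],R0)
for a in range(10,190,10): q1,_=goto(q1,[fk(q1)[0]],R0*rz(a))
print(info(q1))
z2=np.array([.174,-.619,-.766])
dirs=[np.array(v)/np.linalg.norm(v) for v in __import__('itertools').product((-1,0,1),repeat=3) if any(v)]
if __name__=="__main__":
  for S in([-.1,-.5,.75],[-.2,-.5,.75],[-.25,-.5,.7],[.0,-.55,.7],[-.3,-.45,.7],[-.1,-.35,.9]):
    q2,w=goto(q1,[[.42,-.2,.6],[.35,-.4,.7],S],Rt);print("start",S,"short",round(w,3),info(q2))
    seq=[]
    for i in range(26):
        best=None
        for v in dirs:
            p,R=fk(q2);qn=row(q2,p+.0625*v,R);pn,Rn=fk(qn);zz=Rn.as_matrix()[:,2]
            c=np.linalg.norm(zz-z2)+5*max(0,-.62-pn[1])+5*max(0,.55-pn[2])
            if best is None or c<best[0]: best=(c,v,qn)
        if best[0]>np.linalg.norm(fk(q2)[1].as_matrix()[:,2]-z2)-1e-4: break
        q2=best[2];seq.append(best[1].round(1).tolist())
    print(len(seq),round(best[0],3),info(q2),seq[::4])
E
python3 plan.py
```

```text
('p', array([ 0.443, -0.043,  0.439]), 'z', array([ 0.508, -0.002, -0.861]), 'tilt', np.float64(30.6), 'q', array([-25.8, -36.7, 118.8,  13.5,  70.4,  66. ]))
start [-0.1, -0.5, 0.75] short 0 ('p', array([-0.1 , -0.5 ,  0.75]), 'z', array([ 0.508, -0.002, -0.861]), 'tilt', np.float64(30.6), 'q', array([-124.9,    5.3,   53. ,   35.8,  134.3,   -9. ]))
26 0.39 ('p', array([-0.373, -0.604,  0.84 ]), 'z', array([ 0.528, -0.596, -0.605]), 'tilt', np.float64(52.8), 'q', array([-146.2,   33.8,   12. ,   65.6,  119.9,    1.2])) [[0.0, -0.7, 0.7], [0.0, -0.7, 0.7], [0.0, -0.7, 0.7], [-0.6, -0.6, 0.6], [-0.6, -0.6, 0.6], [-0.6, -0.6, 0.6], [-0.7, 0.0, 0.7]]
start [-0.2, -0.5, 0.75] short 0 ('p', array([-0.2 , -0.5 ,  0.75]), 'z', array([ 0.508, -0.002, -0.861]), 'tilt', np.float64(30.6), 'q', array([-132.8,   12.3,   45. ,   34.8,  139. ,  -16.2]))
26 0.199 ('p', array([-0.493, -0.607,  0.767]), 'z', array([ 0.355, -0.638, -0.684]), 'tilt', np.float64(46.9), 'q', array([-150.1,   38.2,   12. ,   53.9,  115.5,  -14. ])) [[0.0, -0.7, 0.7], [-0.6, -0.6, 0.6], [-0.6, -0.6, 0.6], [-0.6, -0.6, 0.6]
[... 1225 characters left out ...]
4(42.9), 'q', array([-150.6,   39.5,   12. ,   48.2,  114.3,  -19.8])) [[-0.6, -0.6, 0.6], [-0.6, -0.6, 0.6], [-0.6, -0.6, 0.6], [-0.6, -0.6, 0.6], [-0.6, -0.6, 0.6], [-0.6, -0.6, 0.6], [-0.7, 0.0, 0.7]]
start [-0.1, -0.35, 0.9] short 0 ('p', array([-0.1 , -0.35,  0.9 ]), 'z', array([ 0.508, -0.002, -0.861]), 'tilt', np.float64(30.6), 'q', array([-136.8,    3.6,   35.3,   54.1,  154.4,    3.4]))
26 0.533 ('p', array([-0.329, -0.593,  0.862]), 'z', array([ 0.65 , -0.532, -0.542]), 'tilt', np.float64(57.2), 'q', array([-145.2,   33.3,   12. ,   74.6,  123. ,    9.8])) [[0.0, 0.0, 1.0], [0.0, -0.7, 0.7], [0.0, -0.7, 0.7], [0.0, -0.7, 0.7], [-0.6, -0.6, 0.6], [-0.6, -0.6, 0.6], [-1.0, 0.0, 0.0]]
```

```bash
cat > plan2.py <<'E'
from plan import *
qa,_=goto(q,[p0-.2*R0.as_matrix()[:,2]],R0)
zt=z2/np.linalg.norm(z2)
for A in(35,45,55,65):
  for z in(.3,.4,.5):
    a=np.radians(A);r=.42;S=[r*np.cos(a)-.1*np.sin(a),r*np.sin(a)+.1*np.cos(a),z]
    q2,w=goto(qa,[[.44,.1,.5],[.4,.2,.5],S],R0);st=info(q2)
    seq=[]
    for i in range(30):
        best=None;c0=np.linalg.norm(fk(q2)[1].as_matrix()[:,2]-zt)
        for v in dirs:
            p,R=fk(q2);qn=row(q2,p+.0625*v,R);pn,Rn=fk(qn);zz=Rn.as_matrix()[:,2];foot=pn+.1475*zz
            c=np.linalg.norm(zz-zt)+5*max(0,.1-foot[2])+.02*np.linalg.norm(pn-p)
            if best is None or c<best[0]: best=(c,v,qn)
        if best[0]>c0-1e-3 and i>4: break
        q2=best[2];seq.append(best[1].round(1).tolist())
    print(A,z,"short",round(w,3),st[1],st[-1],"\n   ",len(seq),"err deg",round(np.degrees(c0),1),info(q2),seq[::4])
E
python3 plan2.py | grep -v "^('p'"
```

```text
35 0.3 short 0 [0.287 0.323 0.3  ] [ 47.2 -28.9 128.2 -25.3  61.4 -31.1] 
    26 err deg 1.2 ('p', array([0.103, 0.088, 0.326]), 'z', array([ 0.154, -0.616, -0.773]), 'tilt', np.float64(39.4), 'q', array([ 50.7, -51.3, 139. , -34. , 114.2, -34.3])) [[0.0, 0.0, -1.0], [-0.6, -0.6, -0.6], [0.0, -1.0, 0.0], [0.0, -1.0, 0.0], [-0.7, -0.7, 0.0], [0.0, -1.0, 0.0], [-0.7, -0.7, 0.0]]
35 0.4 short 0 [0.287 0.323 0.4  ] [ 47.2 -30.6 119.2 -23.3  71.2 -35.9] 
    30 err deg 0.9 ('p', array([-0.092,  0.053,  0.382]), 'z', array([ 0.165, -0.626, -0.762]), 'tilt', np.float64(40.4), 'q', array([ 98.3, -51.3, 133.7,  -6.2, 137.7,  18.3])) [[0.0, -0.7, -0.7], [0.0, -1.0, 0.0], [-0.7, -0.7, 0.0], [-0.7, -0.7, 0.0], [-0.6, -0.6, -0.6], [-0.7, -0.7, 0.0], [0.0, -1.0, 0.0], [-0.6, -0.6, -0.6]]
35 0.5 short 0 [0.287 0.323 0.5  ] [ 47.2 -29.5 108.5 -22.4  80.1 -39.8] 
    30 err deg 0.7 ('p', array([-0.089,  0.055,  0.384]), 'z', array([ 0.167, -0.623, -0.764]), 'tilt', np.float64(40.1), 'q', array([ 97.7, -51.3, 133.4,  -7. , 137.7,  17. ])) [[-0.7, -0.7, 0.0], [0.0, -1.0, 0.0], [0.0, -1.0, 0.0], [-0.7, 
[... 2679 characters left out ...]
0.7, -0.7]]
65 0.4 short 0 [0.087 0.423 0.4  ] [ 81.4 -20.9 112.8 -30.4  84.2  -3.3] 
    30 err deg 6.0 ('p', array([0.214, 0.09 , 0.255]), 'z', array([ 0.249, -0.598, -0.761]), 'tilt', np.float64(40.4), 'q', array([ 36.1, -41.8, 142.4, -39.1,  90.5, -33. ])) [[-0.7, 0.0, -0.7], [0.7, -0.7, 0.0], [0.0, -1.0, 0.0], [0.0, -1.0, 0.0], [0.0, -1.0, 0.0], [0.0, -0.7, -0.7], [0.0, -0.7, -0.7], [-0.6, -0.6, -0.6]]
65 0.5 short 0 [0.087 0.423 0.5  ] [ 81.4 -20.7 102.6 -30.2  92.8  -8.3] 
    5 err deg 40.6 ('p', array([-0.002,  0.29 ,  0.367]), 'z', array([ 0.508, -0.002, -0.861]), 'tilt', np.float64(30.6), 'q', array([ 94.9, -37.8, 126.5, -30.5,  93.8,   6.8])) [[-0.7, 0.0, -0.7], [0.0, -0.7, 0.7]]
```

```bash
cat > plan3.py <<'E'
from plan import *
import sys
ok=lambda pn,zz,s: (5*max(0,.27-np.hypot(*pn[:2]))+5*max(0,.27-np.hypot(*(pn+.1475*zz)[:2]))+5*max(0,.08-(pn+.1475*zz)[2])) if s==1 else (5*max(0,-.72-pn[1])+5*max(0,.12-pn[0])+5*max(0,.6-pn[2]))
D2=dirs+[np.array(v)/np.linalg.norm(v) for v in((2,-1,1),(1,-2,1),(1,-2,2),(-1,-2,-1),(-2,-1,-1),(-1,0,-2),(-2,0,-1),(1,-3,2),(1,-3,3))]
def greedy(q2,zt,s,n,w=.02):
    zt=np.array(zt);zt=np.r_[zt,-np.sqrt(1-zt@zt)];seq=[]
    for i in range(n):
        best=None;p,R=fk(q2);c0=np.linalg.norm(R.as_matrix()[:,2]-zt)
        for v in D2:
            u=np.round(R.inv().apply(v)*3,1);qn=row(q2,p+R.apply(u*.025),R);pn,Rn=fk(qn);zz=Rn.as_matrix()[:,2]
            c=np.linalg.norm(zz-zt)+ok(pn,zz,s)+w*np.linalg.norm(pn-p)
            if best is None or c<best[0]: best=(c,u,qn)
        if best[0]>c0-1e-3 and i>3 or c0<.02: break
        q2=best[2];seq.append(tuple(best[1]))
    return q2,seq
if __name__=="__main__":
  qa,_=goto(q,[p0-.2*R0.as_matrix()[:,2]],R0)
  for A,t1 in((0,(.05,0)),(15,(.1,-.1)),(25,(.15,-.17)),(35,(.18,-.23))):
   for z in(.25,.3):
    a=np.radians(A);r=.42;S=[r*np.cos(a)-.1*np.sin(a),r*np.sin(a)+.1*np.cos(a),z]
    qb,w=goto(qa,[S],R0);qc,s1=greedy(qb,t1,1,20)
    print("A",A,z,round(w,3),"S",np.round(S,3),len(s1),info(qc),"foot",(fk(qc)[0]+.1475*fk(qc)[1].as_matrix()[:,2]).round(2))
    p,R=fk(qc);Rf=R*rz(180);qd,w=goto(qc,[[.4,.1,.45]],R)
    for b in range(10,190,10): qd,_=goto(qd,[fk(qd)[0]],R*rz(b))
    qd,w=goto(qd,[[.42,-.2,.65],[.3,-.5,.72]],Rf);qe,s2=greedy(qd,(.174,-.619),2,24);print("   st2",round(w,3),qd.round(),len(s2),info(qe))
E
python3 plan3.py | grep -v "^('p'"
```

```text
A 0 0.25 0 S [0.42 0.1  0.25] 16 ('p', array([ 0.264, -0.058,  0.227]), 'z', array([ 0.046, -0.056, -0.997]), 'tilt', np.float64(4.1), 'q', array([ -33.1,  -48.8,  142.4,   -1.2,   82.5, -118.5])) foot [ 0.27 -0.07  0.08]
   st2 0 [-70.   8.  49.   2. 119.  26.] 21 ('p', array([ 0.344, -0.697,  0.844]), 'z', array([ 0.313, -0.543, -0.78 ]), 'tilt', np.float64(38.8), 'q', array([-73.9,  29.6,  12. ,   8.8, 100.3,  25.5]))
A 0 0.3 0 S [0.42 0.1  0.3 ] 17 ('p', array([ 0.23 , -0.146,  0.23 ]), 'z', array([ 0.052, -0.055, -0.997]), 'tilt', np.float64(4.3), 'q', array([ -54.8,  -49.4,  142.4,    0.6,   82.8, -140.2])) foot [ 0.24 -0.15  0.08]
   st2 0 [-70.   8.  50.   2. 118.  26.] 21 ('p', array([ 0.458, -0.695,  0.795]), 'z', array([ 0.324, -0.529, -0.785]), 'tilt', np.float64(38.3), 'q', array([-64.7,  33.9,  12. ,   3.8,  95.9,  32. ]))
A 15 0.25 0 S [0.38  0.205 0.25 ] 16 ('p', array([ 0.279, -0.064,  0.23 ]), 'z', array([ 0.09 , -0.164, -0.982]), 'tilt', np.float64(10.8), 'q', array([ -28.3,  -48.5,  142.4,   -6. ,   77.2, -111. ])) foot [ 0.29 -0.09  0.08]
   st2 0 [-70.   4.  55.
[... 1586 characters left out ...]
'q', array([  9.3, -46.7, 142.4, -17.8,  76.4, -70. ])) foot [0.3  0.03 0.09]
   st2 0 [-71.  -2.  61.   5. 102.  28.] 13 ('p', array([ 0.341, -0.695,  0.846]), 'z', array([ 0.328, -0.533, -0.78 ]), 'tilt', np.float64(38.8), 'q', array([-74.6,  29.5,  12. ,  10.2, 100.7,  28.9]))
A 35 0.3 0 S [0.287 0.323 0.3  ] 18 ('p', array([ 0.294, -0.01 ,  0.239]), 'z', array([ 0.173, -0.272, -0.947]), 'tilt', np.float64(18.8), 'q', array([-10.4, -48.7, 142.4, -14.2,  73.8, -89.9])) foot [ 0.32 -0.05  0.1 ]
   st2 0 [-71.  -1.  61.   4. 102.  29.] 14 ('p', array([ 0.388, -0.719,  0.816]), 'z', array([ 0.34, -0.54, -0.77]), 'tilt', np.float64(39.6), 'q', array([-71.3,  32.4,  12. ,   8.6,  96.7,  30.8]))
```

```bash
cat > plan4.py <<'E'
from plan3 import *
qa,_=goto(q,[p0-.2*R0.as_matrix()[:,2]],R0)
res=[]
for S in([.38,.2,.27],[.40,.12,.27]):
  for t1 in((.02,-.15),(-.04,-.12)):
    qb,w=goto(qa,[S],R0);qc,s1=greedy(qb,t1,1,20)
    p,R=fk(qc);Rf=R*rz(180);qd,_=goto(qc,[[.4,.0,.45]],R)
    for b in range(10,190,10): qd,_=goto(qd,[fk(qd)[0]],R*rz(b))
    for S2 in([.25,-.55,.72],):
      qe,w2=goto(qd,[[.42,-.2,.65],S2],Rf);qf,s2=greedy(qe,(.174,-.619),2,24)
      z=fk(qf)[1].as_matrix()[:,2];er=np.degrees(np.arccos(z@z2/np.linalg.norm(z2)))
      print(S,t1,len(s1),info(qc),"\n  ",round(w2,3),len(s2),"err",round(er,1),info(qf));res.append((er,S,s1,s2,qf,qc,qe,qb))
r=min(res,key=lambda a:a[0]);print("BEST",r[0],r[1]);print("qb",r[7].round(1));print("s1",*r[2]);print("s2",*r[3])
qf=r[4];R=fk(qf)[1];x=np.array([.9627,.2706,0]);v=R.inv().apply(x);a=np.degrees(np.arctan2(v[1],v[0]));print("final turn",a)
Rn=R*rz(a)
for P_ in([.45,-.5,.6],[.533,-.371,.30],[.502,-.261,.175]):
    qf,w=goto(qf,[P_],Rn);print(P_,round(w,3),qf.round(1))
E
python3 plan4.py | grep -v "^('p'"
```

```text
[0.38, 0.2, 0.27] (0.02, -0.15) 17 ('p', array([ 0.261, -0.069,  0.229]), 'z', array([ 0.033, -0.118, -0.992]), 'tilt', np.float64(7.1), 'q', array([ -32.2,  -49. ,  142.4,   -4.8,   81.4, -116. ])) 
   0 20 err 4.9 ('p', array([ 0.49 , -0.694,  0.778]), 'z', array([ 0.248, -0.576, -0.779]), 'tilt', np.float64(38.8), 'q', array([-60.5,  35.4,  12. ,  -3.9,  93.9,  33. ]))
[0.38, 0.2, 0.27] (-0.04, -0.12) 18 ('p', array([ 0.237, -0.123,  0.23 ]), 'z', array([ 0.013, -0.097, -0.995]), 'tilt', np.float64(5.6), 'q', array([ -46.3,  -49.5,  142.4,   -3.3,   82.6, -130.3])) 
   0 21 err 4.6 ('p', array([ 0.497, -0.693,  0.777]), 'z', array([ 0.245, -0.582, -0.775]), 'tilt', np.float64(39.2), 'q', array([-59.8,  35.6,  12. ,  -4.6,  93.4,  33.1]))
[0.4, 0.12, 0.27] (0.02, -0.15) 17 ('p', array([ 0.262, -0.067,  0.229]), 'z', array([ 0.034, -0.115, -0.993]), 'tilt', np.float64(6.9), 'q', array([ -31.8,  -49. ,  142.4,   -4.6,   81.5, -115.8])) 
   0 20 err 5.1 ('p', array([ 0.491, -0.693,  0.777]), 'z', array([ 0.249, -0.572, -0.781]), 'tilt', np.float64(38.6), 'q', array([-60.4,  35.5,  12.
[... 2018 characters left out ...]
t64(-1.1)) (np.float64(1.2), np.float64(2.6), np.float64(-1.0)) (np.float64(0.6), np.float64(1.2), np.float64(-2.7)) (np.float64(1.2), np.float64(2.6), np.float64(-0.8)) (np.float64(1.2), np.float64(2.6), np.float64(-0.7)) (np.float64(0.7), np.float64(1.4), np.float64(-2.6)) (np.float64(1.2), np.float64(2.7), np.float64(-0.5)) (np.float64(1.2), np.float64(2.7), np.float64(-0.4)) (np.float64(0.8), np.float64(1.6), np.float64(-2.4)) (np.float64(-1.2), np.float64(2.7), np.float64(-0.8))
final turn -22.41864655297876
[0.45, -0.5, 0.6] 0 [-53.3  -5.7  82.3 -10.5  64.7  20.7]
[0.533, -0.371, 0.3] 0 [-36.4  -3.2 110.6 -30.9  41.4  54.2]
[0.502, -0.261, 0.175] 0 [-27.2  -4.1 125.4 -46.4  35.6  78.8]
```

Request:
{"api": "send_rows", "payload": {"plan": "0 0 -2 0 -1;0 0 -4 0 -1;0 0 -6.5 0 -1;0 0 -8 0 -1;5.3 6.2 -3.1 0 -1;5.3 6.2 -3.1 0 -1;5.3 6.2 -3.1 0 -1;5.3 6.2 -3.1 0 -1;5.3 6.2 -3.1 0 -1;5.3 6.2 -3.1 0 -1"}}

```text
time_s: 25.42
tcp_pos: [0.402, 0.119, 0.2712]
tool_rot: [178.2, 30.6, 176.3]
contact_force: [0.7, -0.7, -2.6]
grip_width: 0.313
grip_force: 101.1
```

Request:
{"api": "send_rows", "payload": {"plan": "2.7 -1.4 -0.2 0 -1"}}

```text
time_s: 25.55
tcp_pos: [0.3655, 0.0984, 0.2609]
tool_rot: [178.5, 30.0, 176.4]
contact_force: [-0.1, -0.6, -3.1]
grip_width: 0.319
grip_force: 101.3
```

Request:
{"api": "send_rows", "payload": {"plan": "2.9 -0.2 0.8 0 -1"}}

```text
time_s: 25.68
tcp_pos: [0.3564, 0.1129, 0.2522]
tool_rot: [179.2, 28.8, 175.8]
contact_force: [-0.2, 0.2, -2.6]
grip_width: 0.314
grip_force: 102.9
```

Request:
{"api": "send_rows", "payload": {"plan": "2.2 -1.8 0.7 0 -1"}}

```text
time_s: 25.8
tcp_pos: [0.3549, 0.0957, 0.2478]
tool_rot: [179.9, 26.6, 176.5]
contact_force: [0.1, -0.5, -2.8]
grip_width: 0.316
grip_force: 103.2
```

Request:
{"api": "send_rows", "payload": {"plan": "2.2 -1.8 0.8 0 -1"}}

```text
time_s: 25.92
tcp_pos: [0.3559, 0.0699, 0.2463]
tool_rot: [-179.5, 24.9, 176.4]
contact_force: [-0.0, 0.4, -2.3]
grip_width: 0.315
grip_force: 103.2
```

Request:
{"api": "send_rows", "payload": {"plan": "2.8 -0.1 1.1 0 -1"}}

```text
time_s: 26.05
tcp_pos: [0.352, 0.0821, 0.2358]
tool_rot: [-178.9, 23.4, 175.7]
contact_force: [0.0, -0.4, -1.8]
grip_width: 0.313
grip_force: 103.2
```

```bash
python3 st.py
```

```text
t 26.05 tcp [0.352  0.0821 0.2358] rot [-178.9   23.4  175.7] q [ -1.5 -45.3 142.   -2.5  60.  -86.2] w 0.313 F [ 0.  -0.4 -1.8]
x [-0.915  0.068 -0.397] y [ 0.082  0.996 -0.017] z [ 0.394 -0.048 -0.918] tilt 23.4 az -7.0
```

Request:
{"api": "send_rows", "payload": {"plan": "2.2 -1.8 1 0 -1"}}

```text
time_s: 26.18
tcp_pos: [0.3517, 0.0615, 0.2297]
tool_rot: [-178.5, 21.4, 176.4]
contact_force: [0.7, 0.6, -2.6]
grip_width: 0.313
grip_force: 103.2
```

Request:
{"api": "send_rows", "payload": {"plan": "3 -0.2 0.3 0 -1"}}

```text
time_s: 26.3
tcp_pos: [0.3333, 0.0707, 0.2356]
tool_rot: [-177.9, 19.6, 175.8]
contact_force: [0.8, 0.1, -2.4]
grip_width: 0.32
grip_force: 103.3
```

Request:
{"api": "send_rows", "payload": {"plan": "2.7 -0.1 1.3 0 -1"}}

```text
time_s: 26.42
tcp_pos: [0.3279, 0.0881, 0.2273]
tool_rot: [-177.4, 18.3, 175.8]
contact_force: [0.5, 0.4, -3.4]
grip_width: 0.313
grip_force: 103.3
```

Request:
{"api": "send_rows", "payload": {"plan": "2.6 -1.4 0.5 0 -1"}}

```text
time_s: 26.55
tcp_pos: [0.3118, 0.0778, 0.2338]
tool_rot: [-176.8, 16.2, 176.1]
contact_force: [0.6, -0.2, -2.7]
grip_width: 0.311
grip_force: 103.3
```

Request:
{"api": "send_rows", "payload": {"plan": "2 -1.8 1.3 0 -1"}}

```text
time_s: 26.68
tcp_pos: [0.3141, 0.051, 0.2353]
tool_rot: [-176.4, 15.0, 176.0]
contact_force: [0.6, 0.1, -2.2]
grip_width: 0.316
grip_force: 103.4
```

Request:
{"api": "send_rows", "payload": {"plan": "2.6 -1.3 0.7 0 -1"}}

```text
time_s: 26.8
tcp_pos: [0.2986, 0.0339, 0.2444]
tool_rot: [-176.0, 13.2, 175.7]
contact_force: [-0.2, 0.7, -2.2]
grip_width: 0.319
grip_force: 103.3
```

```bash
python3 st.py
```

```text
t 26.8 tcp [0.2986 0.0339 0.2444] rot [-176.    13.2  175.7] q [-11.  -50.9 142.1  -2.5  75.2 -95.9] w 0.319 F [-0.2  0.7 -2.2]
x [-0.971  0.073 -0.228] y [ 0.09   0.994 -0.068] z [ 0.221 -0.086 -0.971] tilt 13.7 az -21.3
```

Request:
{"api": "send_rows", "payload": {"plan": "2.6 -1.3 0.8 0 -1"}}

```text
time_s: 26.92
tcp_pos: [0.2927, 0.0169, 0.2461]
tool_rot: [-175.7, 11.5, 175.6]
contact_force: [0.6, -0.4, -3.2]
grip_width: 0.317
grip_force: 103.3
```

Request:
{"api": "send_rows", "payload": {"plan": "2.4 -0.3 1.6 0 -1"}}

```text
time_s: 27.05
tcp_pos: [0.2851, 0.0179, 0.2439]
tool_rot: [-175.5, 9.8, 175.3]
contact_force: [0.5, 0.8, -2.6]
grip_width: 0.316
grip_force: 103.4
```

Request:
{"api": "send_rows", "payload": {"plan": "2.5 -1.3 1 0 -1"}}

```text
time_s: 27.18
tcp_pos: [0.2795, -0.0012, 0.2419]
tool_rot: [-175.3, 8.0, 175.5]
contact_force: [-0.2, -0.3, -3.0]
grip_width: 0.315
grip_force: 103.3
```

Request:
{"api": "send_rows", "payload": {"plan": "2 -1.7 1.3 0 -1"}}

```text
time_s: 27.3
tcp_pos: [0.2738, -0.039, 0.2409]
tool_rot: [-175.3, 6.5, 175.5]
contact_force: [0.7, -1.0, -3.0]
grip_width: 0.314
grip_force: 103.3
```

Request:
{"api": "send_rows", "payload": {"plan": "2.5 -1.3 1 0 -1"}}

```text
time_s: 27.42
tcp_pos: [0.262, -0.0732, 0.2403]
tool_rot: [-175.6, 5.0, 175.2]
contact_force: [1.2, 0.7, -3.2]
grip_width: 0.315
grip_force: 103.3
```

```bash
python3 st.py
```

```text
t 27.43 tcp [ 0.262  -0.0732  0.2403] rot [-175.6    5.   175.2] q [ -36.2  -51.3  142.2   -1.2   82.6 -121.2] w 0.315 F [ 1.2  0.7 -3.2]
x [-0.993  0.083 -0.086] y [ 0.089  0.993 -0.077] z [ 0.079 -0.084 -0.993] tilt 6.7 az -46.8
```

```bash
cat > plan5.py <<'E'
from plan3 import *
q=np.array([-36.2,-51.3,142.2,-1.2,82.6,-121.2]);p,R=fk(q)
W=[[.36,-.15,.45]]*4+[[.36,-.3,.65]]*4+[[.2,-.52,.75]]*8+[[.2,-.52,.75]]*4
for i,w in enumerate(W):
    u=np.round(R.inv().apply(np.array(w)-p)/.025,1);t=min(i,17)+0
    if i in(0,4,8): print("u",w,u)
    q=row(q,p+R.apply(u*.025),R*rz(10*min(i,18)))
    if i%3==2: print(i,info(q))
print(info(q))
best=None
for w in(.02,.0,.1):
    qf,s2=greedy(q,(.174,-.619),2,26,w);z=fk(qf)[1].as_matrix()[:,2];print(w,len(s2),"err",np.degrees(np.arccos(z@z2/np.linalg.norm(z2))).round(1),info(qf))
    if w==.02: print([tuple(map(float,a)) for a in s2])
E
python3 plan5.py | sed 1d
```

```text
u [0.36, -0.15, 0.45] [-4.9 -3.4 -7.8]
2 ('p', array([ 0.337, -0.132,  0.401]), 'z', array([ 0.079, -0.084, -0.993]), 'tilt', np.float64(6.6), 'q', array([ -36.9,  -34.4,  118. ,   -1.1,   89.8, -102. ]))
u [0.36, -0.3, 0.65] [ -6.1  -9.9 -15.2]
5 ('p', array([ 0.36 , -0.225,  0.551]), 'z', array([ 0.079, -0.084, -0.993]), 'tilt', np.float64(6.6), 'q', array([-4.570e+01, -2.230e+01,  9.520e+01, -1.000e-01,  1.005e+02,
       -8.080e+01]))
u [0.2, -0.52, 0.75] [ -0.8 -19.6 -19. ]
8 ('p', array([ 0.326, -0.347,  0.671]), 'z', array([ 0.079, -0.084, -0.993]), 'tilt', np.float64(6.6), 'q', array([-59.7, -10.7,  73.5,   1.6, 110.7, -64.2]))
11 ('p', array([ 0.223, -0.489,  0.736]), 'z', array([ 0.079, -0.084, -0.993]), 'tilt', np.float64(6.6), 'q', array([-77.9,   1.7,  54.5,   3.9, 118. , -51. ]))
14 ('p', array([ 0.2  , -0.521,  0.751]), 'z', array([ 0.079, -0.084, -0.993]), 'tilt', np.float64(6.6), 'q', array([-81.1,   5.9,  48.3,   4.3, 120.2, -23.8]))
17 ('p', array([ 0.2  , -0.521,  0.751]), 'z', array([ 0.079, -0.084, -0.993]), 'tilt', np.float64(6.6), 'q', array([-81.1,   5.9,  48
[... 387 characters left out ...]
1, -1.8), (1.0, 2.2, -1.8), (1.1, 2.2, -1.7), (1.1, 2.2, -1.7), (1.1, 2.3, -1.6), (1.1, 2.3, -1.5), (1.1, 2.4, -1.5), (1.2, 2.4, -1.4), (1.2, 2.4, -1.3), (1.2, 2.5, -1.2), (1.2, 2.5, -1.1), (1.2, 2.5, -1.0), (1.2, 2.6, -0.9), (2.2, 2.0, -0.4), (0.8, 1.3, -2.6), (1.3, 2.6, -0.6), (1.3, 2.7, -0.5), (0.9, 1.5, -2.5), (0.7, 2.9, -0.6), (-1.3, 1.5, -2.2)]
0.0 21 err 5.9 ('p', array([ 0.216, -0.694,  0.884]), 'z', array([ 0.269, -0.579, -0.77 ]), 'tilt', np.float64(39.6), 'q', array([-84.9,  26. ,  12. ,  12.9, 103.7,  18.1]))
0.1 20 err 6.3 ('p', array([ 0.274, -0.708,  0.858]), 'z', array([ 0.27 , -0.566, -0.779]), 'tilt', np.float64(38.8), 'q', array([-79.5,  28.4,  12. ,   9.5, 101.6,  21.2]))
```

```bash
cat >> plan5.py <<'E'
print("----")
q0=q
for a in(-.8,-.5,-.2,.1):
  for b in(.6,1.0):
    q=q0.copy();us=[]
    for i in range(24):
        p,R=fk(q);v=np.array([a,-1,b]);v/=np.linalg.norm(v);u=np.round(R.inv().apply(v)*3,1);us.append(u.tolist());q=row(q,p+R.apply(u*.025),R)
        if fk(q)[1].as_matrix()[1,2]<-.61: break
    print(a,b,i+1,info(q));
    if (a,b) in((-.2,1.0),(-.5,1.0)): print(us)
E
python3 plan5.py | sed -n '/----/,$p'
```

```text
----
-0.8 0.6 23 ('p', array([-0.4  , -0.861,  0.655]), 'z', array([-0.043, -0.619, -0.784]), 'tilt', np.float64(38.3), 'q', array([-126. ,   44.8,   12. ,   19.2,   89.4,  -22.8]))
-0.8 1.0 23 ('p', array([-0.326, -0.767,  0.788]), 'z', array([-0.008, -0.635, -0.773]), 'tilt', np.float64(39.4), 'q', array([-126.3,   34.7,   12. ,   22. ,   98.8,  -18.6]))
-0.5 0.6 22 ('p', array([-0.23 , -0.904,  0.687]), 'z', array([ 0.038, -0.634, -0.773]), 'tilt', np.float64(39.4), 'q', array([-115.1,   42.6,   12. ,   17.7,   89.6,  -12.4]))
-0.5 1.0 22 ('p', array([-0.188, -0.788,  0.813]), 'z', array([ 0.066, -0.636, -0.769]), 'tilt', np.float64(39.8), 'q', array([-116.7,   32.7,   12. ,   20.4,   99.6,   -9.6]))
[[-0.7, 2.2, -1.9], [-0.7, 2.2, -1.9], [-0.7, 2.2, -1.9], [-0.6, 2.3, -1.9], [-0.6, 2.3, -1.8], [-0.6, 2.4, -1.7], [-0.6, 2.4, -1.7], [-0.6, 2.4, -1.6], [-0.6, 2.5, -1.6], [-0.6, 2.5, -1.5], [-0.6, 2.6, -1.4], [-0.6, 2.6, -1.4], [-0.6, 2.7, -1.3], [-0.6, 2.7, -1.2], [-0.6, 2.7, -1.1], [-0.6, 2.8, -1.0], [-0.6, 2.8, -0.9], [-0.6, 2.8, -0.8], [-0.6, 2.9, -0.7], [-0.6, 2.9, -0.6], [-0.6,
[... 410 characters left out ...]
1, 2.3, -1.9], [-0.1, 2.3, -1.9], [-0.0, 2.3, -1.9], [-0.0, 2.4, -1.8], [-0.0, 2.4, -1.8], [0.0, 2.5, -1.7], [0.0, 2.5, -1.6], [0.0, 2.6, -1.6], [0.1, 2.6, -1.5], [0.1, 2.6, -1.4], [0.1, 2.7, -1.3], [0.1, 2.7, -1.2], [0.1, 2.8, -1.2], [0.1, 2.8, -1.1], [0.1, 2.8, -1.0], [0.1, 2.9, -0.9], [0.1, 2.9, -0.8], [0.1, 2.9, -0.7], [0.1, 2.9, -0.6], [0.1, 3.0, -0.5]]
0.1 0.6 21 ('p', array([ 0.169, -0.929,  0.696]), 'z', array([ 0.212, -0.628, -0.749]), 'tilt', np.float64(41.5), 'q', array([-88.8,  42.4,  12. ,  11.5,  85.5,  10.7]))
0.1 1.0 21 ('p', array([ 0.156, -0.8  ,  0.826]), 'z', array([ 0.226, -0.621, -0.75 ]), 'tilt', np.float64(41.4), 'q', array([-90. ,  32. ,  12. ,  13.1,  96.2,  12.3]))
```

```bash
python3 - <<'E'
import cv2,numpy as np
from h import *
T=cv2.imread("pics/top3.png");S=cv2.imread("pics/scene3.png")
a=cv2.resize(T[330:480,490:640],(400,400));b=cv2.resize(S[0:230,70:300],(400,400));cv2.imwrite("pics/c5.png",np.hstack([a,b]))
ct,cs=cam("top"),cam("scene")
for X in((0,-.75,0),(0,-.75,.3),(0,-.9,.3),(0,-.9,.6),(.2,-.8,.3)): print(X,"top",((proj(ct,X)-[490,330])*400/150).round(),"scene",((proj(cs,X)-[70,0])*400/230+[400,0]).round())
E
```

```text
(0, -0.75, 0) top [162. 317.] scene [724. 148.]
(0, -0.75, 0.3) top [291. 390.] scene [708.  41.]
(0, -0.9, 0.3) top [444. 391.] scene [656.  20.]
(0, -0.9, 0.6) top [682. 504.] scene [ 628. -121.]
(0.2, -0.8, 0.3) top [329. 181.] scene [633.  80.]
```

View pics/c5.png

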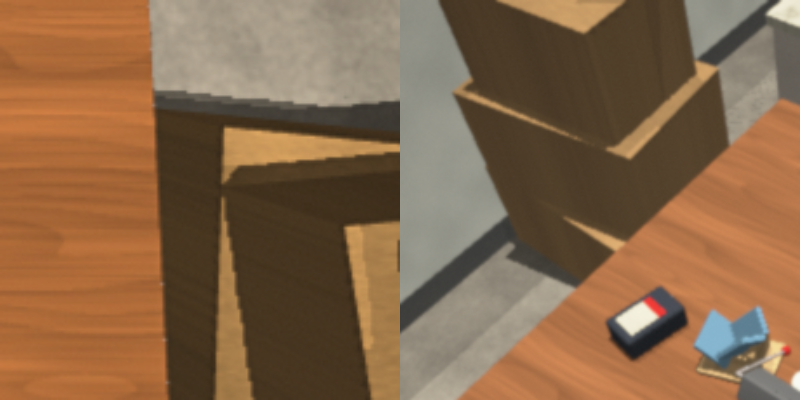

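The crops show two stacked boxes beyond the table's right edge: lower box corner at top crop (224,127) and scene (630,155), upper box corner at top crop (345,228) and scene (583,30).

```bash
python3 - <<'E'
from h import *
ct,cs=cam("top"),cam("scene")
print(tri((ct,(574,377.6)),(cs,(202.2,89.1))),tri((ct,(619.4,415.5)),(cs,(175.2,17.2))))
E
```

```text
(array([ 0.24447378, -0.79457796,  0.1266511 ]), np.float64(0.018467824312548006)) (array([ 0.21028344, -0.80928441,  0.40737793]), np.float64(0.06220878378119427))
```

Request:
{"api": "send_rows", "payload": {"plan": "-4.9 -3.4 -7.8 0 -1;-4.9 -3.4 -7.8 1 -1;-4.9 -3.4 -7.8 2 -1;-4.9 -3.4 -7.8 3 -1;-6.1 -9.9 -15.2 4 -1;-6.1 -9.9 -15.2 5 -1;-6.1 -9.9 -15.2 6 -1;-6.1 -9.9 -15.2 7 -1;-0.8 -19.6 -19 8 -1;-0.8 -19.6 -19 9 -1;-0.8 -19.6 -19 10 -1;-0.8 -19.6 -19 11 -1;-0.8 -19.6 -19 12 -1;-0.8 -19.6 -19 13 -1;-0.8 -19.6 -19 14 -1;-0.8 -19.6 -19 15 -1;-0.8 -19.6 -19 16 -1;-0.8 -19.6 -19 17 -1;-0.8 -19.6 -19 18 -1;-0.8 -19.6 -19 18 -1"}}

```text
time_s: 29.92
tcp_pos: [0.2014, -0.521, 0.7506]
tool_rot: [175.5, -4.8, -4.7]
contact_force: [0.5, -0.4, -2.2]
grip_width: 0.315
grip_force: 103.3
```

Request:
{"api": "send_rows", "payload": {"plan": "-0.1 2.3 -1.9 0 -1;-0.1 2.3 -1.9 0 -1"}}

```text
time_s: 30.18
tcp_pos: [0.1898, -0.5756, 0.8003]
tool_rot: [175.7, -4.8, -4.6]
contact_force: [0.4, -0.7, -1.5]
grip_width: 0.313
grip_force: 103.2
```

Request:
{"api": "send_rows", "payload": {"plan": "-0.1 2.3 -1.9 0 -1"}}

```text
time_s: 30.3
tcp_pos: [0.1754, -0.597, 0.8149]
tool_rot: [174.7, -5.2, -4.5]
contact_force: [8.7, -7.2, 81.5]
grip_width: 0.318
grip_force: 105.2
```

Request:
{"api": "send_rows", "payload": {"plan": "0 2.4 -1.8 0 -1"}}

```text
time_s: 30.42
tcp_pos: [0.16, -0.6194, 0.8034]
tool_rot: [174.2, -5.6, -4.6]
contact_force: [-0.1, -0.9, -4.5]
grip_width: 0.322
grip_force: 104.5
```

Request:
{"api": "send_rows", "payload": {"plan": "0 2.4 -1.8 0 -1"}}

```text
time_s: 30.55
tcp_pos: [0.145, -0.6262, 0.8104]
tool_rot: [171.9, -6.2, -4.5]
contact_force: [0.6, 1.1, -0.5]
grip_width: 0.32
grip_force: 104.6
```

Request:
{"api": "send_rows", "payload": {"plan": "0 2.5 -1.7 0 -1"}}

```text
time_s: 30.68
tcp_pos: [0.1311, -0.6381, 0.8103]
tool_rot: [170.3, -6.7, -4.5]
contact_force: [-0.4, 0.8, -2.3]
grip_width: 0.315
grip_force: 104.6
```

```bash
python3 st.py
```

```text
t 30.68 tcp [ 0.1311 -0.6381  0.8103] rot [170.3  -6.7  -4.5] q [-89.5  28.2  12.    7.5 129.3  10.7] w 0.315 F [-0.4  0.8 -2.3]
x [ 0.99  -0.077  0.117] y [-0.096 -0.981  0.167] z [ 0.102 -0.176 -0.979] tilt 11.7 az -59.9
```

Request:
{"api": "send_rows", "payload": {"plan": "0 2.5 -1.6 0 -1"}}

```text
time_s: 30.8
tcp_pos: [0.1177, -0.6523, 0.8076]
tool_rot: [168.9, -7.2, -4.4]
contact_force: [-0.1, 0.2, -3.0]
grip_width: 0.318
grip_force: 104.6
```

Request:
{"api": "send_rows", "payload": {"plan": "0 2.6 -1.6 0 -1"}}

```text
time_s: 30.92
tcp_pos: [0.1047, -0.6661, 0.8049]
tool_rot: [167.5, -7.6, -4.3]
contact_force: [-0.1, -0.1, -3.0]
grip_width: 0.317
grip_force: 104.6
```

Request:
{"api": "send_rows", "payload": {"plan": "0.1 2.6 -1.5 0 -1"}}

```text
time_s: 31.05
tcp_pos: [0.0942, -0.6793, 0.8025]
tool_rot: [166.0, -8.0, -4.3]
contact_force: [0.6, -0.6, -2.8]
grip_width: 0.314
grip_force: 104.6
```

Request:
{"api": "send_rows", "payload": {"plan": "0.1 2.6 -1.4 0 -1"}}

```text
time_s: 31.18
tcp_pos: [0.0843, -0.692, 0.8007]
tool_rot: [164.4, -8.5, -4.1]
contact_force: [0.8, -0.6, -2.3]
grip_width: 0.314
grip_force: 104.6
```

Request:
{"api": "send_rows", "payload": {"plan": "0.1 2.7 -1.3 0 -1"}}

```text
time_s: 31.3
tcp_pos: [0.0748, -0.7051, 0.7988]
tool_rot: [162.7, -8.9, -4.0]
contact_force: [0.0, -0.5, -3.0]
grip_width: 0.314
grip_force: 104.6
```

Request:
{"api": "send_rows", "payload": {"plan": "0.1 2.7 -1.2 0 -1"}}

```text
time_s: 31.42
tcp_pos: [0.0655, -0.718, 0.797]
tool_rot: [161.0, -9.2, -3.9]
contact_force: [0.2, 1.1, -2.6]
grip_width: 0.309
grip_force: 104.6
```

Request:
{"api": "send_rows", "payload": {"plan": "0.1 2.8 -1.2 0 -1"}}

```text
time_s: 31.55
tcp_pos: [0.0564, -0.7299, 0.7962]
tool_rot: [159.3, -9.6, -3.8]
contact_force: [-0.3, 0.4, -3.2]
grip_width: 0.316
grip_force: 104.6
```

Request:
{"api": "send_rows", "payload": {"plan": "0.1 2.8 -1.1 0 -1"}}

```text
time_s: 31.68
tcp_pos: [0.0477, -0.7415, 0.7959]
tool_rot: [157.5, -10.0, -3.6]
contact_force: [-0.4, 0.2, -2.9]
grip_width: 0.316
grip_force: 104.6
```

```bash
python3 st.py
```

```text
t 31.68 tcp [ 0.0477 -0.7415  0.7959] rot [157.5 -10.   -3.6] q [-97.8  31.2  12.   11.8 114.2   4.9] w 0.316 F [-0.4  0.2 -2.9]
x [ 0.983 -0.062  0.173] y [-0.124 -0.918  0.377] z [ 0.135 -0.392 -0.91 ] tilt 24.5 az -71.0
```

Request:
{"api": "send_rows", "payload": {"plan": "0.4 2.8 -1.2 0 -1"}}

```text
time_s: 31.8
tcp_pos: [0.0446, -0.7503, 0.7978]
tool_rot: [155.7, -10.3, -3.5]
contact_force: [-0.5, -0.5, -2.9]
grip_width: 0.315
grip_force: 104.6
```

Request:
{"api": "send_rows", "payload": {"plan": "0.4 2.8 -1.1 0 -1"}}

```text
time_s: 31.92
tcp_pos: [0.0425, -0.7581, 0.8014]
tool_rot: [153.8, -10.7, -3.3]
contact_force: [-0.7, 0.4, -2.6]
grip_width: 0.317
grip_force: 104.6
```

Request:
{"api": "send_rows", "payload": {"plan": "0.5 2.8 -1 0 -1"}}

```text
time_s: 32.05
tcp_pos: [0.0419, -0.7663, 0.8045]
tool_rot: [151.9, -11.0, -3.1]
contact_force: [0.3, 0.1, -2.1]
grip_width: 0.316
grip_force: 104.6
```

Request:
{"api": "send_rows", "payload": {"plan": "0.5 2.8 -0.9 0 -1"}}

```text
time_s: 32.17
tcp_pos: [0.0414, -0.7747, 0.8075]
tool_rot: [150.0, -11.3, -2.9]
contact_force: [-0.5, 0.3, -2.8]
grip_width: 0.315
grip_force: 104.6
```

Request:
{"api": "send_rows", "payload": {"plan": "0.6 2.8 -0.8 0 -1"}}

```text
time_s: 32.3
tcp_pos: [0.0425, -0.783, 0.8108]
tool_rot: [148.1, -11.7, -2.7]
contact_force: [-0.3, 0.0, -3.2]
grip_width: 0.316
grip_force: 104.6
```

Request:
{"api": "send_rows", "payload": {"plan": "0.6 2.8 -0.7 0 -1"}}

```text
time_s: 32.42
tcp_pos: [0.0438, -0.7911, 0.8145]
tool_rot: [146.2, -12.0, -2.5]
contact_force: [0.5, -0.2, -3.1]
grip_width: 0.317
grip_force: 104.6
```

Request:
{"api": "send_rows", "payload": {"plan": "0.6 2.8 -0.6 0 -1"}}

```text
time_s: 32.55
tcp_pos: [0.045, -0.7992, 0.8186]
tool_rot: [144.2, -12.3, -2.3]
contact_force: [0.9, -0.5, -3.9]
grip_width: 0.319
grip_force: 104.6
```

```bash
python3 st.py
```

```text
t 32.55 tcp [ 0.045  -0.7992  0.8186] rot [144.2 -12.3  -2.3] q [-98.2  31.7  12.1  13.7 100.5   4.9] w 0.319 F [ 0.9 -0.5 -3.9]
x [ 0.976 -0.039  0.213] y [-0.157 -0.806  0.571] z [ 0.149 -0.591 -0.792] tilt 37.6 az -75.8
```

Request:
{"api": "send_rows", "payload": {"plan": "0.7 2.8 -0.5 0 -1;0 0 0 0 -1;0 0 0 0 -1"}}

```text
time_s: 32.92
tcp_pos: [0.0445, -0.7983, 0.8185]
tool_rot: [144.4, -12.3, -2.3]
contact_force: [-0.1, 0.4, -3.1]
grip_width: 0.313
grip_force: 104.8
```

```bash
python3 st.py; cat > tr.py <<'E'
from h import *
from scipy.spatial.transform import Rotation as Ro
O=np.array([.528,-.352,.062]);yaw=np.radians(-74.3);a=np.radians(40);Z=np.array([0,0,1.]);c=np.array([np.cos(yaw),np.sin(yaw),0])
tx=c*np.cos(a)+Z*np.sin(a);tz=-c*np.sin(a)+Z*np.cos(a);ty=np.array([-np.sin(yaw),np.cos(yaw),0])
s=robot.state();R=Ro.from_euler('xyz',s["tool_rot"],degrees=True).as_matrix();p=np.array(s["tcp_pos"])
if __name__=="__main__":
    v=R.T@ty;print("turn units",np.degrees(np.arctan2(v[1],v[0]))/10,"tilt err",np.degrees(np.arccos(-R[:,2]@tz)))
    G=O+.1475*tz;print("goal TCP",G.round(4))
    for n,w in(("wp",[.35,-.5,.6]),("hi",G+.12*tx+.06*tz),("off",G+.03*tx+.03*tz),("goal+5z",G+.005*tz+.002*tx),("goal",G)): print(n,np.round(w,3),((R.T@(np.array(w)-p))/.025).round(2))
E
python3 tr.py
```

```text
t 32.92 tcp [ 0.0445 -0.7983  0.8185] rot [144.4 -12.3  -2.3] q [-98.3  31.7  12.1  13.6 100.6   4.9] w 0.313 F [-0.1  0.4 -3.1]
x [ 0.976 -0.04   0.212] y [-0.157 -0.807  0.57 ] z [ 0.149 -0.589 -0.794] tilt 37.4 az -75.8
turn units -2.167271071849247 tilt err 2.7383498437309957
goal TCP [ 0.5023 -0.2607  0.175 ]
wp [ 0.35 -0.5   0.6 ] [  9.6  -16.52   1.72]
hi [ 0.517 -0.312  0.298] [ 13.25 -30.51   7.88]
off [ 0.503 -0.264  0.217] [ 11.96 -33.81   9.24]
goal+5z [ 0.502 -0.259  0.18 ] [ 11.58 -34.82  10.29]
goal [ 0.502 -0.261  0.175] [ 11.56 -34.88  10.49]
```

Request:
{"api": "send_rows", "payload": {"plan": "0.8 2.8 -0.6 0 -1"}}

```text
time_s: 33.05
tcp_pos: [0.0491, -0.8052, 0.8243]
tool_rot: [142.2, -12.6, -2.1]
contact_force: [0.2, -0.7, -3.3]
grip_width: 0.313
grip_force: 104.8
```

Request:
{"api": "send_rows", "payload": {"plan": "1.5 -2 0.2 0 -1;3 -4.5 0.5 -0.5 -1;5 -7 0.8 -1 -1;6.5 -9.5 1.1 -1.5 -1;8 -12 1.4 -2 -1;9 -14.5 1.6 -2.2 -1;9.6 -16.5 1.7 -2.2 -1;10.2 -19 2.8 -2.2 -1;10.8 -21.5 3.9 -2.2 -1;11.5 -24 5 -2.2 -1;12.2 -26.5 6.1 -2.2 -1;12.9 -29 7.2 -2.2 -1;13.2 -30.5 7.9 -2.2 -1;13.2 -30.5 7.9 -2.2 -1;13.2 -30.5 7.9 -2.2 -1;13.2 -30.5 7.9 -2.2 -1"}}

```text
time_s: 35.05
tcp_pos: [0.5248, -0.3371, 0.2867]
tool_rot: [140.8, 1.2, 15.3]
contact_force: [0.7, 0.2, -2.5]
grip_width: 0.317
grip_force: 104.6
```

```bash
python3 st.py; python3 tr.py; python3 - <<'E'
from h import *
c=cam("wrist");np.savez("w4.npz",K=c[0],R=c[1],t=c[2])
for n in("top","scene","wrist"): cv2.imwrite(f"pics/{n}4.png",robot.grab_frame(n)[...,::-1])
E
```

```text
t 35.05 tcp [ 0.5248 -0.3371  0.2867] rot [140.8   1.2  15.3] q [-31.9  -3.2 111.9 -36.9  47.4  62.1] w 0.317 F [ 0.7  0.2 -2.5]
x [ 0.964  0.264 -0.021] y [ 0.218 -0.744  0.632] z [ 0.152 -0.614 -0.774] tilt 39.2 az -76.1
turn units 0.04762558143290532 tilt err 1.3954570804379878
goal TCP [ 0.5023 -0.2607  0.175 ]
wp [ 0.35 -0.5   0.6 ] [-8.73 11.25 -6.76]
hi [ 0.517 -0.312  0.298] [-0.06 -0.52 -1.01]
off [ 0.503 -0.264  0.217] [-0.   -4.11  0.23]
goal+5z [ 0.502 -0.259  0.18 ] [ 0.03 -5.21  1.25]
goal [ 0.502 -0.261  0.175] [ 0.03 -5.29  1.45]
```

```bash
python3 - <<'E'
from tr import *
ct,cs=cam("top"),cam("scene")
def B(zb,xb,yb=0): return p+(.1475-zb)*R[:,2]+xb*R[:,1]+yb*R[:,0]
for n,c in(("top",ct),("scene",cs)):
    f=cv2.imread(f"pics/{n}4.png")[...,::-1].copy();e=proj(c,B(.108,.033));b=[int(e[0]-16),int(e[1]-16),int(e[0]+16),int(e[1]+16)]
    print(n,"exp face",e.round(1),"orange",blobs(f,(7,170,110),(17,255,255),b,3))
    for nm,y,rg in(("green",.031,((45,90,20),(80,255,255))),("red",-.031,((0,150,40),(6,255,255)))):
        e=proj(c,B(.1,0,y));print("  ",nm,e.round(1),blobs(f,*rg,[int(e[0]-12),int(e[1]-12),int(e[0]+12),int(e[1]+12)],2))
    e=proj(c,B(0,0));m=None;print("  foot centre exp",e.round(1),"stub top",proj(c,B(.192,0)).round(1))
out=[]
for n,c in(("top",ct),("scene",cs)):
    f=cv2.imread(f"pics/{n}4.png");e=proj(c,B(.08,0)).astype(int);x,y=e[0]-45,e[1]-45;g=cv2.resize(f[y:y+90,x:x+90],(400,400),interpolation=2)
    out.append(g)
cv2.imwrite("pics/c6.png",np.hstack(out))
E
```

```text
top exp face [454.2 271.5] orange [([450.4, 258.0], 185, [438, 255, 28, 9]), ([451.1, 267.9], 14, [449, 266, 5, 5]), ([453.7, 276.6], 14, [453, 274, 3, 6]), ([454.2, 285.6], 16, [449, 285, 11, 2])]
   green [441.8 263.8] []
   red [448.1 284.9] [([448.5, 285.5], 4, [447, 285, 4, 2])]
  foot centre exp [459.6 271.3] stub top [430.1 277.3]
scene exp face [233.6 148.7] orange [([237.2, 145.2], 5, [236, 144, 3, 3]), ([233.8, 152.0], 4, [233, 151, 2, 3])]
   green [237.  162.7] [([238.5, 163.2], 10, [237, 162, 4, 3])]
   red [244.5 149. ] []
  foot centre exp [227.2 166.7] stub top [254.5 144.7]
```

Request:
{"api": "send_rows", "payload": {"plan": "0 -1.5 0 0 -1;0 -3 0 0 -1;0 -4 0 0 -1;0 -4.5 0.1 0 -1;0 -4.8 0.2 0 -1;0 -5 0.4 0 -1;0 -5 0.6 0 -1;0 -5 0.8 0 -1;0 -5 0.9 0 -1;0 -5 1 0 -1;0 -5 1 0 -1;0 -5 1 0 -1"}}

```text
time_s: 36.7
tcp_pos: [0.5013, -0.2612, 0.1904]
tool_rot: [140.6, 1.2, 15.2]
contact_force: [-0.1, 0.2, -3.2]
grip_width: 0.317
grip_force: 104.8
```

```bash
python3 st.py; python3 tr.py | tail -1; python3 - <<'E'
from tr import *
out=[]
for n in("top","scene"):
    f=robot.grab_frame(n);cv2.imwrite(f"pics/{n}5.png",f[...,::-1]);e=proj(cam(n),O+.08*tz).astype(int);x,y=e[0]-35,e[1]-35;out.append(cv2.resize(f[y:y+70,x:x+70],(400,400),interpolation=2))
cv2.imwrite("pics/c7.png",np.hstack(out)[...,::-1])
print((R.T@np.array(s["contact_force"])).round(1),s["moment"])
E
```

```text
t 36.7 tcp [ 0.5013 -0.2612  0.1904] rot [140.6   1.2  15.2] q [-25.3  -3.  122.5 -46.   43.3  78.8] w 0.317 F [-0.1  0.2 -3.2]
x [ 0.965  0.262 -0.021] y [ 0.215 -0.742  0.635] z [ 0.151 -0.617 -0.773] tilt 39.4 az -76.3
goal [ 0.502 -0.261  0.175] [ 0.06 -0.4   0.47]
[ 0.  -2.2  2.3] [ 0.71579689  0.12143978 -0.02996228]
```

View pics/c7.png

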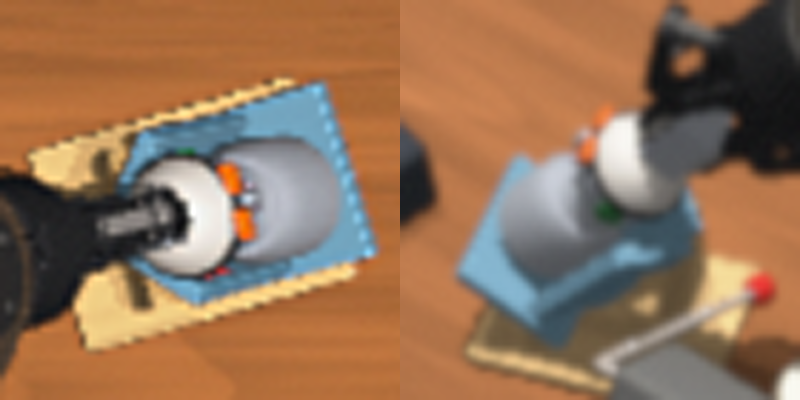

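The crops show the bust lying face up over the trough, axis in line with it, foot at the ledge side, and the gripper clear of the ball at (760,288).

Request:
{"api": "send_rows", "payload": {"plan": "0 -0.1 0.1 0 -1;0 -0.2 0.2 0 -1;0 -0.3 0.3 0 -1;0 -0.3 0.3 0 -1;0 -0.3 0.3 0 -1"}}

```text
time_s: 37.42
tcp_pos: [0.5029, -0.2611, 0.1819]
tool_rot: [140.4, 1.0, 15.4]
contact_force: [4.8, -3.4, 0.7]
grip_width: 0.316
grip_force: 104.7
```

Request:
{"api": "send_rows", "payload": {"plan": "0 0 0.05 0 -1;0 0 0.1 0 -1;0 0 0.1 0 -1"}}

```text
time_s: 37.8
tcp_pos: [0.5033, -0.2623, 0.1799]
tool_rot: [140.4, 1.0, 15.4]
contact_force: [6.1, -1.2, 4.8]
grip_width: 0.312
grip_force: 105.2
```

```bash
python3 tr.py | tail -1; python3 -c "
from tr import *
print((R.T@np.array(s['contact_force'])).round(1),np.round(s['moment'],2),s['tcp_pos'])"
```

```text
goal [ 0.502 -0.261  0.175] [-0.02 -0.18  0.11]
[ 5.5  5.3 -2. ] [-0.87 -1.49  1.05] [ 0.50325712 -0.26230164  0.17987466]
```

Request:
{"api": "send_rows", "payload": {"plan": "0.1 0 0 0 -1;0.1 0 0.05 0 -1;0.1 0 0.1 0 -1;0.1 0 0.1 0 -1"}}

```text
time_s: 38.3
tcp_pos: [0.5052, -0.263, 0.1768]
tool_rot: [140.5, 1.0, 15.3]
contact_force: [5.5, -2.6, 4.9]
grip_width: 0.319
grip_force: 105.4
```

```bash
python3 tr.py | tail -1; python3 -c "
from tr import *
print((R.T@np.array(s['contact_force'])).round(1),np.round(s['moment'],2),s['tcp_pos'])"
```

```text
goal [ 0.502 -0.261  0.175] [-0.08 -0.14 -0.02]
[ 4.6  6.2 -1.4] [-1.03 -1.38  1.02] [ 0.50517838 -0.26301013  0.17683372]
```

Request:
{"api": "send_rows", "payload": {"plan": "0.1 0 0.05 0 -1;0.1 0 0.1 0 -1;0.1 0 0.1 0 -1"}}

```text
time_s: 38.67
tcp_pos: [0.5065, -0.2629, 0.1767]
tool_rot: [140.5, 1.2, 15.0]
contact_force: [-6.0, 13.9, 20.4]
grip_width: 0.316
grip_force: 108.4
```

```bash
python3 tr.py | tail -1; python3 -c "
from tr import *
print((R.T@np.array(s['contact_force'])).round(1),np.round(s['moment'],2),s['tcp_pos'])"
```

```text
goal [ 0.502 -0.261  0.175] [-0.14 -0.15 -0.02]
[ -2.7   1.4 -25.3] [-0.48  0.02 -0.06] [ 0.50654358 -0.26290582  0.1767441 ]
```

Request:
{"api": "send_rows", "payload": {"plan": "0 -0.05 -0.05 0 -1;0 -0.05 -0.05 0 -1;0 -0.05 -0.05 0 -1", "squeeze": 20}}

```text
time_s: 39.05
tcp_pos: [0.5065, -0.2624, 0.1765]
tool_rot: [140.4, 1.2, 15.1]
contact_force: [-1.4, 4.7, 13.2]
grip_width: 0.318
grip_force: 106.6
```

```bash
python3 -c "
from tr import *
print((R.T@np.array(s['contact_force'])).round(1),np.round(s['moment'],2),s['tcp_pos'],s['grip_force'],s['grip_width'])"
```

```text
[ -0.4   4.6 -13.3] [-1.25 -0.65  0.24] [ 0.50650059 -0.26241774  0.17650073] 106.62587285041809 0.3177435921298706
```

Request:
{"api": "send_rows", "payload": {"plan": "0 0 0 0 -0.3;0 0 0 0 -0.2;0 0 0 0 0;0 0 0 0 0.4;0 0 0 0 0.8;0 0 0 0 1;0 0 0 0 1;0 0 0 0 1;0 0 -0.5 0 1;0 0 -1.5 0 1;0 0 -3 0 1;0 0 -5 0 1;0 0 -7 0 1;0 0 -7 0 1;0 0 -7 0 1"}}

```text
time_s: 40.92
tcp_pos: [0.4796, -0.1537, 0.309]
tool_rot: [140.6, 1.2, 15.2]
contact_force: [0.2, 0.2, -0.3]
grip_width: 0.997
grip_force: 0.0
```

```bash
python3 st.py; python3 - <<'E'
from tr import *
ct,cs=cam("top"),cam("scene")
B=lambda x,y,z:O+x*tx+y*ty+z*tz
for n,c in(("top",ct),("scene",cs)):
    f=robot.grab_frame(n);cv2.imwrite(f"pics/{n}6.png",f[...,::-1])
    for nm,X,rg,h in(("orange",B(.029,0,.108),((7,170,110),(17,255,255)),12),("green",B(0,.032,.1),((45,90,20),(80,255,255)),8),("red",B(0,-.032,.1),((0,150,40),(6,255,255)),8)):
        e=proj(c,X);print(n,nm,"exp",e.round(1),[b[:2] for b in blobs(f,*rg,[int(e[0]-h),int(e[1]-h),int(e[0]+h),int(e[1]+h)],2)])
    for nm,X in(("ballL",(.5984,.0329,.2514)),("ballR",(.5892,-.1269,.2487))):
        e=proj(c,X);print(n,nm,e.round(1),[b[:2] for b in blobs(f,(0,170,90),(8,255,255),[int(e[0]-8),int(e[1]-8),int(e[0]+8),int(e[1]+8)],3)])
E
```

```text
t 40.92 tcp [ 0.4796 -0.1537  0.309 ] rot [140.6   1.2  15.2] q [-13.2 -15.5 120.2 -40.   61.6  76.5] w 0.997 F [ 0.2  0.2 -0.3]
x [ 0.965  0.262 -0.021] y [ 0.216 -0.742  0.634] z [ 0.151 -0.616 -0.773] tilt 39.4 az -76.2
top orange exp [417.4 282.2] [([416.8, 278.0], 13), ([419.3, 286.1], 10)]
top green exp [407.5 274.1] [([409.0, 274.0], 3)]
top red exp [413.6 294.4] []
top ballL [303.6 250.4] [([304.4, 249.9], 27)]
top ballR [359.5 254. ] [([360.4, 253.5], 32)]
scene orange exp [262.2 178.3] [([263.8, 173.8], 5), ([261.3, 180.3], 3)]
scene green exp [264.3 191.1] [([265.1, 190.9], 8)]
scene red exp [271.  177.2] []
scene ballL [334.1 225.7] [([335.0, 225.7], 25)]
scene ballR [291.5 200.7] [([292.5, 200.8], 16)]
```

```bash
python3 - <<'E'
import cv2
from h import *
a=cv2.imread("pics/top0.png");b=cv2.imread("pics/top6.png")
for n,(x,y) in dict(tin=(277,262),pot=(150,264),clay=(480,271),jar=(357,279)).items():
    d=cv2.absdiff(a[y-22:y+22,x-22:x+22],b[y-22:y+22,x-22:x+22]).max(2);print(n,int((d>60).sum()))
print(robot.finish_job())
E
```

```text
tin 0
pot 0
clay 0
jar 728
the job is handed in; nothing more can be done
None
```

The bust was shown to the scanner left side, face, then right side, each held still for over a second, and now lies face up in the blue cradle with its foot on the ledge; I released it and handed in at about 41 s. The tin, pot and clay match the first picture, but the jar check was inconclusive because its patch in the top view had changed (the arm stood over that area), and one 81 N wrist-force spike (limit 120 N) showed at full stretch.

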